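Key and fit the tube carousel on a bench mixer's drive shaft

TASK

Take the narrow steel key from the black key holder and drop it into the slot in the mixer's upright drive shaft, then slide the blue tube carousel down over the shaft with its keyway on the key and press it fully home, so that the orange friction ring is pushed all the way down into the steel flange. The shaft sits on a soft rubber mount: lower the carousel, do not drop it, and never load it with more than 20 N. Leave the brass key and everything else on the bench where it is, and let go when it is done.

Things in the scene. Friction and masses are not known exactly. Their poses are not given: they have to be found in the camera images.
- shaft_top (a point): Top centre of the mixer's upright aluminium drive shaft, on its axis, 136 mm above the bench; z up, x points to the side on which the key slot is open. The shaft is polished and greased, 32 mm across, its end chamfered 2 mm, and stands 54 mm above a steel flange
- slot_floor (a point): Floor of the key slot, 7 mm from the shaft axis towards its open side, 34 mm below the shaft's end; axes as shaft_top. The slot is cut down from the shaft's end, open at the top and at +x, closed behind: 11.5 mm wide (along y), from 8 mm behind the axis out to the surface. The key's foot belongs here, its centre 15 mm above, 5 to 12.5 mm from the axis
- flange (a point): Centre of the upper face of the steel flange, 68 mm across, 22 mm above the housing: the carousel's underside rests here when home. Round the shaft on it an orange friction ring, 54 mm across, stands 3 to 8 mm proud (not measured). Pressed with about 12 N it slides down flush into the flange and stays there; the carousel's weight alone does not move it
- machine: Mixer housing, fixed, white, 150 x 150 x 60 mm; origin under its centre. Shaft, flange and ring sit in it on one damped rubber mount: they hold until a downward load of 0 to 9 N (unknown), then sink 1 mm per further 1 N, up to 18 mm, and rise when unloaded. So height does not show that the carousel is home: press slowly to about 15 N; over 20 N is damage
- key_mid (a point): Centre of the steel key: a grey block 26 mm (its x) by 10 mm (its y) by 30 mm tall (its z, up), 60 g, standing in a pocket of the black holder, upper 20 mm showing. In the slot its x lies along the slot, either way round; its top then is 4 mm below the shaft's end and its outer end sticks out of the shaft by about 4 mm
- spare_key_mid (a point): Centre of the spare key, brass-coloured, 26 x 14.5 x 30 mm, standing in the other pocket: too wide for the slot, to be left alone
- holder: Fixed black key holder, 140 x 56 mm, 18 mm high, with two pockets 8 mm deep, 33 mm from its centre along its x; origin under its centre. Which pocket holds which key differs
- carousel_mid (a point): Tube carousel's axis, 25 mm above its underside; z up, x to its keyway (red mark). About 0.4 kg, 50 mm tall: blue plate 140 mm across, 4 to 12 mm above the underside; aluminium boss 62 mm across up to 50 mm, with two flats 54 mm apart facing +y and -y, to grip. Through bore 33.5 mm, keyway 11.5 mm wide reaching 25.5 mm from the axis. Home: on the axis, 29 mm below shaft_top, x with its x
- reagent_bottle: white plastic bottle, blue cap, 60 mm across, 120 mm tall; origin under its centre; to be left alone
- amber_bottle: amber glass bottle, black cap, 64 mm across, 130 mm tall; origin under its centre; to be left alone
- sample_jar: small white jar, blue cap, 52 mm across, 60 mm tall; origin under its centre; to be left alone
- beaker: glass beaker, 68 mm across, 85 mm tall; origin under its centre; to be left alone
- spacer_ring: flat steel ring, 40 mm across, 8 mm thick, lying between the robot and the mixer; origin under its centre; to be left alone
- screwdriver: red-handled screwdriver, 160 mm long, lying between the robot and the mixer; origin under its middle; to be left alone
Not all that is in view belongs to the job. What is shaped like the part that bears carousel_mid but pink is not meant.

How it is judged (in metres and radians):
On the way, in this order (a step that is already met when the one before it is completed fails the run):
1. the steel key stands in the shaft's slot on its floor, let go (x of key_mid in the frame of shaft_top between 0.003 and 0.0125 m and y of key_mid in the frame of shaft_top between -0.0025 and 0.0025 m and z of key_mid in the frame of shaft_top below -0.0175 m and angle between the z axis of key_mid and the z axis of shaft_top, either way round below 0.1 rad and contact force between the fingers and key below 0.1 N), for 0.3 s.
2. the carousel is on the keyed shaft, down on the flange (z of carousel_mid in the frame of shaft_top below -0.0272 m and x of carousel_mid in the frame of shaft_top between -0.0025 and 0.0025 m and y of carousel_mid in the frame of shaft_top between -0.0025 and 0.0025 m and angle between the x axis of carousel_mid and the x axis of shaft_top, either way round below 0.12 rad and angle between the z axis of carousel_mid and the z axis of shaft_top, either way round below 0.06 rad), for 0.2 s.
At the end, for the whole second after the job is handed in: Key upright on the slot floor (within 1.5 mm, centre 3 to 12.5 mm from the axis, 2.5 mm sideways); carousel on the shaft with its keyway on the key (0.12 rad), level (0.06 rad), centred (2.5 mm) and down on the flange (1.8 mm), the orange ring pressed in; all released and at rest (all of step 1 and all of step 2 and linear speed of each of carousel, key below 0.02 m/s); the robot touches nothing.
It fails at once if more than 20 N between the carousel and the drive (shaft, flange or ring) or the key (contact force between carousel and drive above 20 N or contact force between carousel and key above 20 N).
It fails at once if the brass key or another bystander moved by more than 30 mm (distance of any of spare_key_mid, reagent_bottle, amber_bottle, sample_jar, beaker, spacer_ring, screwdriver from where it was at the start of the episode above 0.03 m).
It also fails if it takes over 72 s, if anything falls off the work surface, if the arm or the gripper's body presses on something with over 40 N, if the wrist force passes 120 N, or if a joint passes its speed limit or range.

ROBOT

A 6-joint arm with a two-finger parallel gripper is mounted at the origin on the work surface. World frame = base frame: x ahead of the robot, y to its left, z up, the work surface at z = 0. Lengths are in mm, angles in rad, forces in N, time in s.
With the tool pointing down it reaches from about 200 to 875 mm from the base axis. Payload 3.4 kg.
Tool frame: the origin (TCP) lies on the centre line of the jaws, within the pads' length; the fingertips stand 22 mm ahead of it and the grasp point (between the pads) lies 3 mm ahead of it; y points along the fingers, x is the direction in which the jaws open and shut, and the axes are right-handed (so a half turn about y gives the same grasp; the last joint's range is limited). The gripper opens to 94 mm and grips with 3 to 60 N. Pads are 16 mm wide; open, the fingers measure 119 mm over their backs; the gripper's body (75 mm by 177 mm) begins 78 mm behind the grasp point.
Start: joints at [-1.32, 0.276, 1.505, -0, 1.361, -0.121], TCP at [208.895, -535.748, 227.493] pointing down, gripper open.
Joint ranges: [-2.89, 2.89], [-0.75, 2.08], [0.22, 2.7], [-1.18, 4.32], [0.11, 2.71], [-2.7, 2.7]. Speed limits (rad/s): [2.57, 2.57, 3.14, 3.14, 3.14, 3.14].

INTERFACE

Orientations are given as a rotation vector (axis times angle).
In Python, from cell import status, imaging, ticket gives the robot as it stands. The module is installed in compiled form; this text tells all that it offers.
- The arm moves only by the tool step_arm, never from a script. Its argument "commands" is a list that holds one entry, the list of rows, each a list of 4 numbers: the shift along the tool's x, y, z in m, then the turn about the tool's y in rad. In form: [[[x, y, z, roll], ...]]. A call has exactly 5 rows; each row shifts and turns the commanded pose from where the row before left it, along the tool's axes as they then stand; what a row does not reach is not made up. A row lasts 1/12 s, in which the tool goes at most 41.7 mm and 7.16 degrees, less where a joint would pass 70% of its speed; a pose out of reach is approached as far as the arm can. A call is refused whole if a number of a shift passes 0.0417 or a number of a turn 0.125, either way. A call with a gripper value outside its range is refused whole. "hand" is the opening, from 0 (shut) to 1 (fully open), set as the call begins (left out, the last holds). The fingers move at their own pace and stop on an object; "squeeze" is the grip in N (left out, the last holds). Time passes only in rows, so rows that do not move let the fingers close, or fill a call up. It gives the time, the measured TCP pose, the force and the opening at its end, in the units of the state.
- status.observe(): the state, without advancing time (a new reading comes with each control period).
- imaging.read_camera(name): name is "scene" or "top" or "wrist"; returns a dict with "image" (384x512x3 uint8, blue, green, red), "z_map" (384x512 float32, mm along the optical axis (not along the pixel's ray), 0 where there is no reading), "fx", "fy", "cx", "cy" (pixels), "xyz" and "rotation" of the camera in the world. Camera axes: x right, y down, z forward; pixel columns grow to the right and rows downward; lengths in mm; the calibration is good to about 2 mm. A picture is of the moment at which its call begins.
- ticket.close_job(): hands the job in, once; it reports no verdict.
The state is a dict: "clock": time; "joints": joint angles; "dq": joint speeds; "effort": joint torques, N m; "tcp_pos": TCP position; "ee_rot": TCP orientation; "wrist_force": force on the tool from outside, world axes, zero at the start; "wrist_torque": the same for the moment, N m; "gripper_width": finger opening in mm.
Only numpy, scipy, OpenCV 4.12 (cv2) and the standard library are available. Lean on these libraries where they do the work, as an engineer would, in place of code of your own. Each camera call takes 0.05 s, during which the arm holds its last target.

## Working session

There is one attempt and no reset: what is moved stays moved. The work goes in short steps, Python scripts to look and compute and a tool call to move; the robot and the scene stay as the last step left them, time stands still between calls to the robot, and variables do not carry over. Pictures are saved under pics/ and viewed, and the job is handed in when it is done.

Besides the shell and the picture viewer there is one more tool, called after "Call:" by a JSON object that holds its "api" and its "payload". step_arm: Moves the arm, as the interface text tells. Its arguments: {"type":"object","properties":{"commands":{"type":"array","items":{"type":"array","items":{"type":"array","items":{"type":"number"}}}},"hand":{"type":"number"},"squeeze":{"type":"number"}},"required":["commands"]}

```bash
mkdir -p pics; ls
python3 - <<'E'
from cell import status, imaging
import cv2,pickle
s=status.observe()
for k,v in s.items(): print(k,v)
for n in ["scene","top","wrist"]:
    c=imaging.read_camera(n); pickle.dump(c,open(f"pics/{n}0.pkl","wb"))
    cv2.imwrite(f"pics/{n}0.png",c["image"]); print(n,c["fx"],c["fy"],c["cx"],c["cy"],c["xyz"],c["rotation"])
E
```

```text
pics
clock 0.0
joints [-1.32003026e+00  2.76573041e-01  1.50607640e+00 -1.01281768e-05
  1.36071448e+00 -1.20975730e-01]
dq [ 0.00041266  0.00027987 -0.00115697  0.00174846  0.00124653 -0.00069202]
effort [ 9.74024297e-04 -4.04583335e+01 -2.37235701e+01  7.01761991e-02
  3.47015576e-02 -1.42519093e-04]
tcp_pos [ 208.73830254 -535.22154591  226.63984731]
ee_rot [-1.3612521   0.93209433 -0.92988736]
wrist_force [0.47970506 0.01648224 0.13656682]
wrist_torque [-0.00657204 -0.01843311  0.05087823]
gripper_width 94.02001346613879
scene 376.3579380408669 376.3579380408669 259.0955237525228 186.2987813129253 [1153.93256561  182.39553668  634.11623588] [-1.46148623 -1.94630362  0.95714147]
top 410.8166617726967 410.8166617726967 250.8815871992984 189.14824679104524 [ 337.32300619    1.54417257 1231.63573925] [-2.11600319  2.12203839 -0.18207926]
wrist 337.766309267367 337.766309267367 255.6310211797157 193.2671876400049 [ 272.67073617 -509.98795521  383.38127094] [ 2.42921711 -1.65924126 -0.19912269]
```

View pics/scene0.png

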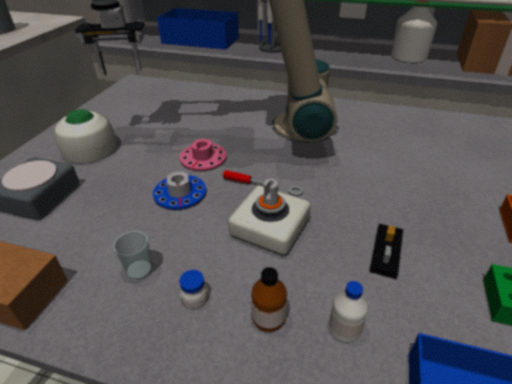

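View pics/top0.png

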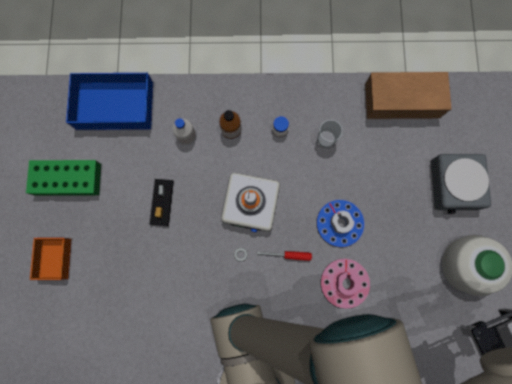

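View pics/wrist0.png

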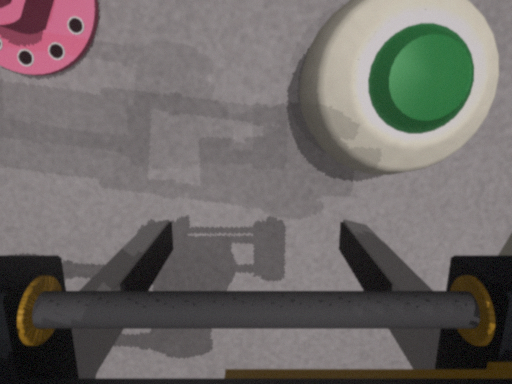

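```bash
cat > h.py <<'E'
import cv2,pickle,numpy as np
from scipy.spatial.transform import Rotation as R
def pts(c):
    z=c["z_map"];h,w=z.shape;u,v=np.meshgrid(np.arange(w),np.arange(h))
    p=np.stack([(u-c["cx"])/c["fx"]*z,(v-c["cy"])/c["fy"]*z,z],-1)
    return p@R.from_rotvec(c["rotation"]).as_matrix().T+np.array(c["xyz"])
def proj(c,P):
    q=(np.array(P)-c["xyz"])@R.from_rotvec(c["rotation"]).as_matrix()
    return np.stack([c["fx"]*q[...,0]/q[...,2]+c["cx"],c["fy"]*q[...,1]/q[...,2]+c["cy"]],-1)
def load(n): return pickle.load(open(f"pics/{n}.pkl","rb"))
def snap(n,name):
    from cell import imaging
    c=imaging.read_camera(n); pickle.dump(c,open(f"pics/{name}.pkl","wb")); cv2.imwrite(f"pics/{name}.png",c["image"]); return c
def crop(c,x0,y0,x1,y1,k,name):
    i=cv2.resize(c["image"][y0:y1,x0:x1],None,fx=k,fy=k,interpolation=cv2.INTER_CUBIC); cv2.imwrite(f"pics/{name}.png",i); return i
E
python3 - <<'E'
from h import *
c=load("top0")
a=crop(c,145,170,185,235,8,"a");b=crop(c,215,165,285,240,8,"b");d=crop(c,310,190,375,255,8,"d")
P=pts(c)
print("bench",np.median(P[240:300,100:180,2]))
for (v,u) in [(189,162),(211,158),(198,250),(222,342)]: print(u,v,P[v,u])
M=P[160:245,210:290].reshape(-1,3)
for lo,hi in [(50,66),(74,100),(125,145)]:
    q=M[(M[:,2]>lo)&(M[:,2]<hi)]; print(lo,hi,len(q),q.mean(0) if len(q) else 0,q.min(0),q.max(0))
E
```

```text
bench -0.10620357898255861
162 189 [561.39760781 280.38323427  37.65415099]
158 211 [496.16919465 290.47911308  34.2547646 ]
250 198 [523.08691953  18.49612424 100.28091759]
342 222 [ 465.43778999 -255.18486345    2.03245297]
50 66 2089 [518.3580709   19.07883621  59.03595766] [437.76874336 -65.65384433  50.0602601 ] [605.87614347 103.08613437  65.99505473]
74 100 327 [519.48828654  19.01706983  83.56657742] [488.80261913 -12.49224654  76.12158823] [555.41745764  52.88428332  99.72991326]
125 145 80 [519.42683523  19.84164536 134.78514574] [506.21060452   4.42839443 128.60432414] [537.28666487  34.3062295  139.99821921]
```

Run:
```python
import cv2,numpy as np
ims=[cv2.imread(f"pics/{n}.png") for n in "abd"]
w=[cv2.resize(i,(266,400)) if k==0 else cv2.resize(i,(int(i.shape[1]*400/i.shape[0]),400)) for k,i in enumerate(ims)]
m=np.hstack(w); m=cv2.resize(m,(800,int(m.shape[0]*800/m.shape[1]))); cv2.imwrite("pics/abd.png",m)
```

```text
(no output)
```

View pics/abd.png

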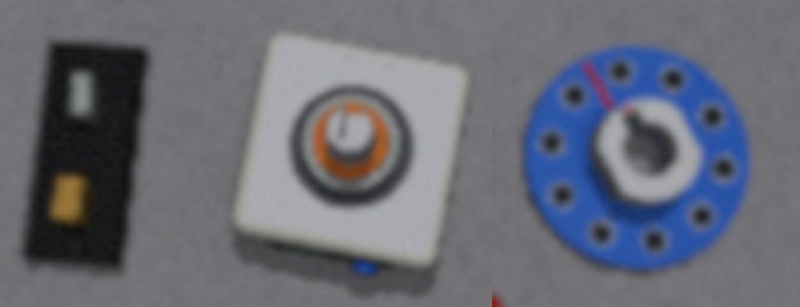

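```bash
cat >> h.py <<'E'
def st():
    from cell import status
    return status.observe()
def plan(target,xdir_deg,s=None):
    """remaining shift in tool axes (m), roll (rad) to make tool x point at world angle xdir_deg (mod 180)"""
    s=s or st(); M=R.from_rotvec(s["ee_rot"]).as_matrix()
    d=M.T@(np.array(target)-s["tcp_pos"])/1000
    cur=np.degrees(np.arctan2(M[1,0],M[0,0])); e=(xdir_deg-cur+90)%180-90
    print("tcp",np.round(s["tcp_pos"],2),"xang",round(cur,2),"tilt",np.round(M[:,1],4),"F",np.round(s["wrist_force"],2),"w",round(s["gripper_width"],2),"t",s["clock"])
    print("shift tool",np.round(d,4),"roll",round(-np.radians(e),4), "(alt)",round(-np.radians(e)+np.pi*np.sign(e),3),"j6",s["joints"][5])
E
python3 - <<'E'
from h import *
s=st();M=R.from_rotvec(s["ee_rot"]).as_matrix();print(M)
c=load("wrist0");print(M.T@(c["xyz"]-s["tcp_pos"]));print(M.T@R.from_rotvec(c["rotation"]).as_matrix())
c=load("top0");P=pts(c)
# holder: height 14..22
Q=P[170:235,145:185].reshape(-1,3);q=Q[(Q[:,2]>12)&(Q[:,2]<23)]
r=cv2.minAreaRect(q[:,:2].astype(np.float32));print("holder",r)
for (u,v) in[(162,189),(158,211)]: print(P[v-3:v+4,u-3:u+4,2].round())
Q=P[160:245,210:290].reshape(-1,3);q=Q[(Q[:,2]>55)&(Q[:,2]<64)]
print("machine",cv2.minAreaRect(q[:,:2].astype(np.float32)))
Q=P[185:260,300:380].reshape(-1,3)
q=Q[(Q[:,2]>40)&(Q[:,2]<56)];print("boss",q.mean(0),cv2.minAreaRect(q[:,:2].astype(np.float32)))
q=Q[(Q[:,2]>7)&(Q[:,2]<16)];print("plate",cv2.minEnclosingCircle(q[:,:2].astype(np.float32)))
E
```

```text
[[ 3.63273702e-01 -3.54790795e-04  9.31682399e-01]
 [-9.31681458e-01  1.33271637e-03  3.63273842e-01]
 [-1.37055460e-03 -9.99999049e-01  1.53588803e-04]]
[  -0.63279515 -156.55019223   68.76901363]
[[ 9.99999561e-01  4.52888105e-04 -8.20201789e-04]
 [ 9.03284277e-04 -2.33523697e-01  9.72350691e-01]
 [ 2.48829508e-04 -9.72351006e-01 -2.33524003e-01]]
holder ((525.8921508789062, 288.2668151855469), (57.2729606628418, 139.85426330566406), 85.87320709228516)
[[  40.   39.   39.   41.   14.   19.   23.]
 [  40.   43.   41.   41.   26.   12.   15.]
 [  35.   39.   46.   35.   29.   12.   16.]
 [  41.   43.   36.   38.   20.   13.   16.]
 [  38.   42.   38.   34. 1232.    7.   17.]
 [  38.   42.   37.   26.   20.    8.   18.]
 [  39.   37.   36.   32.   15.    6.   18.]]
[[18. 39. 39. 39. 43. 39. 18.]
 [14. 41. 39. 40. 39. 35. 31.]
 [17. 43. 41. 44. 40. 37. 30.]
 [42. 38. 41. 34. 41. 39. 29.]
 [37. 41. 42. 42. 39. 33. 27.]
 [41. 38. 44. 40. 40. 33. 22.]
 [38. 41. 42. 44. 40. 34. 19.]]
machine ((521.305908203125, 19.08539581298828), (145.52841186523438, 144.8671875), 78.52693939208984)
boss [ 460.9944734  -246.54724771   49.39969274] ((461.91961669921875, -246.47132873535156), (60.23952865600586, 55.218753814697266), 31.752704620361328)
plate ((447.4595031738281, -219.18209838867188), 101.30718231201172)
```

Call:
{"api": "step_arm", "payload": {"commands": [[[0,0,0.02,0.09],[0,0,0.03,0.09],[0,0,0.03,0.09],[0,0,0.03,0.09],[0,0,0.03,0.08]]]}}

```text
clock: 0.57
tcp_pos: [346.6, -510.0, 227.4]
ee_rot: [-1.174, 1.263, -1.262]
wrist_force: [-0.3, -0.2, 0.6]
gripper_width: 94.0
```

Run:
```python
from h import *
plan([540,286,210],-94.1)
```

```text
tcp [ 346.64 -510.04  227.37] xang -94.16 tilt [-3.e-04  7.e-04 -1.e+00] F [-0.28 -0.19  0.62] w 93.95 t 0.5667
shift tool [-0.808   0.0179  0.135 ] roll -0.0011 (alt) 3.14 j6 0.556804833835381
```

Call:
{"api": "step_arm", "payload": {"commands": [[[-0.04,0,0.01,0],[-0.04,0,0.01,0],[-0.04,0,0.01,0],[-0.04,0,0.01,0],[-0.04,0,0.01,0]]]}}

```text
clock: 0.98
tcp_pos: [409.3, -312.9, 227.0]
ee_rot: [-1.176, 1.26, -1.259]
wrist_force: [0.9, 0.9, -0.6]
gripper_width: 93.7
```

Call:
{"api": "step_arm", "payload": {"commands": [[[-0.03,0,0.01,0],[-0.02,0,0.01,0],[-0.01,0,0.005,0],[0,0,0,0],[0,0,0,0]]]}}

```text
clock: 1.4
tcp_pos: [438.2, -257.2, 227.4]
ee_rot: [-1.178, 1.258, -1.259]
wrist_force: [0.1, -0.3, 0.6]
gripper_width: 94.1
```

Run:
```python
from h import *
c=snap("wrist","w1"); plan([540,286,210],-94.1)
print(proj(c,[461.5,-246.5,50]))
```

```text
tcp [ 437.92 -257.78  227.29] xang -93.92 tilt [-7.e-04 -9.e-04 -1.e+00] F [-0.61 -0.58  0.38] w 93.85 t 1.45
shift tool [-0.5495  0.0167  0.0647] roll 0.0032 (alt) -3.138 j6 0.9712435696223224
[244.45137256 159.38114747]
```

View pics/w1.png

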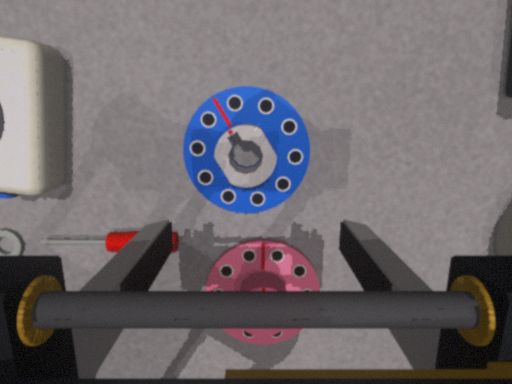

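```bash
cat >> h.py <<'E'
def onplane(c,uv,z):
    uv=np.atleast_2d(uv).astype(float)
    d=np.stack([(uv[:,0]-c["cx"])/c["fx"],(uv[:,1]-c["cy"])/c["fy"],np.ones(len(uv))],-1)@R.from_rotvec(c["rotation"]).as_matrix().T
    t=(z-c["xyz"][2])/d[:,2]; return np.array(c["xyz"])+d*t[:,None]
def rectify(c,cx,cy,z,half,mmpp,name):
    """top-down metric view at plane z: image up=+x, left=+y"""
    n=int(2*half/mmpp); i,j=np.mgrid[0:n,0:n]
    W=np.stack([cx+half-(i+.5)*mmpp,cy+half-(j+.5)*mmpp,np.full(i.shape,float(z))],-1)
    uv=proj(c,W).astype(np.float32)
    im=cv2.remap(c["image"],uv[...,0],uv[...,1],cv2.INTER_CUBIC); cv2.imwrite(f"pics/{name}.png",im); return im
def px2w(cx,cy,half,mmpp,u,v): return cx+half-(v+.5)*mmpp, cy+half-(u+.5)*mmpp
E
python3 - <<'E'
from h import *
c=load("w1");im=c["image"].astype(int)
b,g,r=im[...,0],im[...,1],im[...,2]
blue=((b>120)&(b-r>70)).astype(np.uint8); blue[:, :170]=0; blue[:,325:]=0
cn=max(cv2.findContours(blue,cv2.RETR_EXTERNAL,cv2.CHAIN_APPROX_NONE)[0],key=cv2.contourArea)[:,0]
W=onplane(c,cn,12);(o,rad)=cv2.minEnclosingCircle(W[:,:2].astype(np.float32));print("plate",o,rad)
A=np.c_[2*W[:,:2],np.ones(len(W))];s=np.linalg.lstsq(A,(W[:,:2]**2).sum(1),rcond=None)[0];print(s[:2],np.sqrt(s[2]+s[0]**2+s[1]**2))
red=(r-b>60)&(r-g>60); red[200:]=0; red[:,:190]=0;red[:,260:]=0
v,u=np.where(red);W=onplane(c,np.c_[u,v],12)[:,:2];W=W[np.hypot(*(W-s[:2]).T)>40];print(len(W),W.mean(0)); d=W.mean(0)-s[:2];print("dir",np.degrees(np.arctan2(d[1],d[0])))
P=pts(c);Q=P[100:200,190:310].reshape(-1,3);q=Q[(Q[:,2]>45)&(Q[:,2]<55)];print(q.mean(0),len(q))
a=rectify(c,s[0],s[1],50,45,0.2,"r1a");b_=rectify(c,s[0],s[1],12,80,0.355,"r1b")
cv2.imwrite("pics/r1.png",np.hstack([a[:450,:450],cv2.resize(b_,(450,450))])[:, :800] )
E
```

```text
plate (464.243896484375, -247.27731323242188) 69.91081237792969
[ 464.37448938 -247.35076321] 69.20267993469399
76 [ 511.75057508 -222.92263891]
dir 27.276601074945937
[ 463.67254826 -247.71030526   49.43165605] 1909
```

View pics/r1a.png

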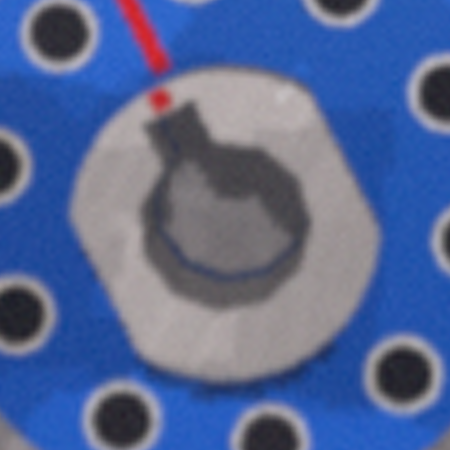

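Call:
{"api": "step_arm", "payload": {"commands": [[[-0.039,0,0.008,0],[-0.04,0,0.008,0],[-0.04,0,0.008,0],[-0.04,0,0.008,0],[-0.04,0,0.008,0]]]}}

```text
clock: 1.87
tcp_pos: [492.0, -61.3, 227.4]
ee_rot: [-1.175, 1.261, -1.262]
wrist_force: [0.2, -0.0, 0.7]
gripper_width: 94.2
```

Call:
{"api": "step_arm", "payload": {"commands": [[[-0.035,0,0.008,0],[-0.025,0,0.008,0],[-0.015,0,0,0],[0,0,0,0],[0,0,0,0]]]}}

```text
clock: 2.28
tcp_pos: [512.9, 11.7, 227.1]
ee_rot: [-1.178, 1.259, -1.26]
wrist_force: [-0.0, -0.7, 0.3]
gripper_width: 93.7
```

Run:
```python
from h import *
c=snap("wrist","w2"); plan([540,286,210],-94.1)
crop(c,160,80,360,230,4,"w2c")
```

```text
tcp [512.8   11.14 227.2 ] xang -93.97 tilt [-6.0e-04 -1.3e-03 -1.0e+00] F [-0.49 -0.75 -0.67] w 93.86 t 2.3333
shift tool [-0.2761  0.0168  0.0081] roll 0.0023 (alt) -3.139 j6 1.5274279148306722
```

View pics/w2c.png

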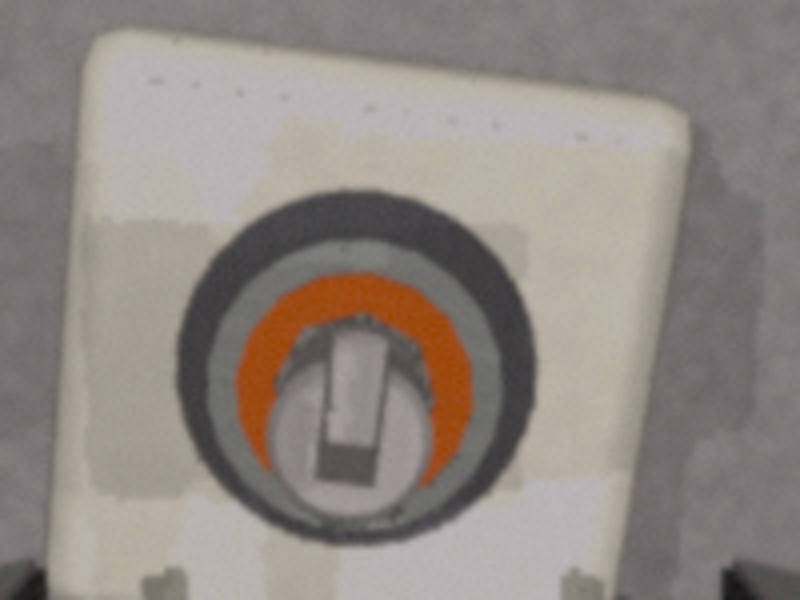

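Run:
```python
from h import *
c=load("w2");o=onplane(c,[248.2,190],136)[0];print(o)
a=rectify(c,520,19,136,28,0.1,"r2a")
# flange/ring circle at z=82..; slate
im=c["image"].astype(int);b,g,r=im[...,0],im[...,1],im[...,2]
P=pts(c);Q=P[80:230,160:360].reshape(-1,3)
for lo,hi in[(131,141),(78,84),(84,94)]:
    q=Q[(Q[:,2]>lo)&(Q[:,2]<hi)];print(lo,len(q),q.mean(0),q[:,:2].min(0),q[:,:2].max(0),np.median(q[:,2]))
```

```text
[524.62585422  17.60704134 136.        ]
131 894 [522.9402594   19.13077958 135.00362777] [508.15746425   3.20827642] [539.75396903  34.6966504 ] 135.1682023282275
78 1566 [529.49306667  17.91943629  81.53311053] [490.57627766 -14.72368679] [557.7721436   52.30683748] 81.49868131316092
84 1058 [533.04653926  17.38739961  85.3721619 ] [500.89571894  -7.43595691] [550.66090139  45.2929769 ] 85.2016825920791
```

View pics/r2a.png

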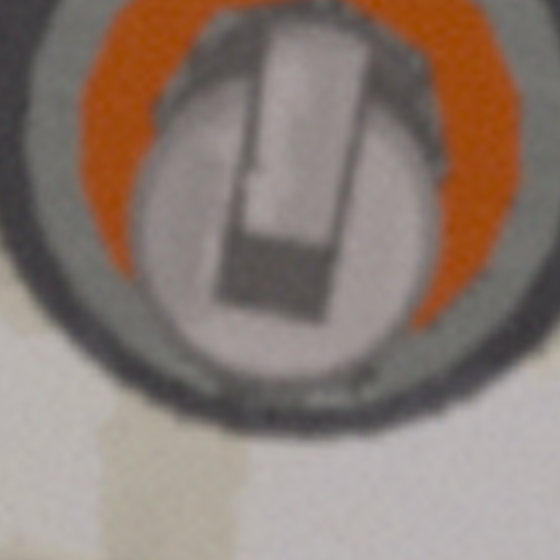

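Call:
{"api": "step_arm", "payload": {"commands": [[[-0.04,0,0,0],[-0.04,0,0,0],[-0.04,0,0,0],[-0.04,0,0,0],[-0.04,0.004,0.002,0]]]}}

```text
clock: 2.75
tcp_pos: [529.3, 211.6, 224.3]
ee_rot: [-1.174, 1.26, -1.263]
wrist_force: [0.9, -0.5, 0.1]
gripper_width: 93.7
```

Call:
{"api": "step_arm", "payload": {"commands": [[[-0.04,0.006,0.002,0],[-0.025,0.006,0.002,0],[-0.011,0.006,0.002,0],[0,0.005,0,0],[0,0,0,0]]]}}

```text
clock: 3.17
tcp_pos: [539.3, 285.3, 198.8]
ee_rot: [-1.18, 1.261, -1.261]
wrist_force: [-0.5, -0.3, 0.1]
gripper_width: 94.0
```

Run:
```python
from h import *
c=snap("wrist","w3"); plan([555,286,100],-94.1)
a=rectify(c,528,286,40,56,0.2,"r3a")
```

```text
tcp [539.39 285.06 199.57] xang -94.01 tilt [-0.0019 -0.0023 -1.    ] F [-1.05 -1.38  0.45] w 94.03 t 3.2167
shift tool [-0.0023  0.0995  0.0157] roll 0.0015 (alt) -3.14 j6 2.014257908354726
```

View pics/w3.png

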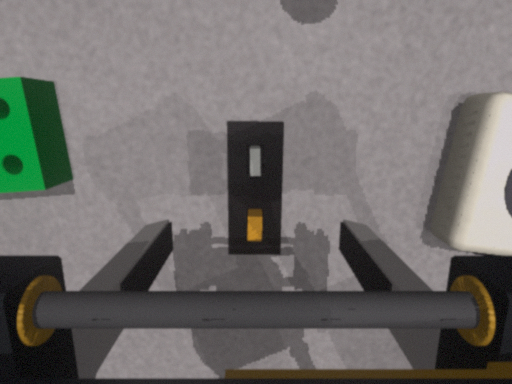

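View pics/r3a.png

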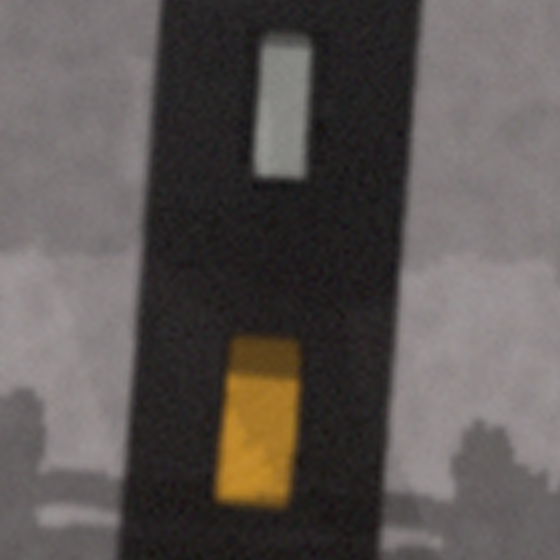

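Call:
{"api": "step_arm", "payload": {"commands": [[[0,0.02,0.005,0],[0.001,0.03,0.008,0],[0.001,0.03,0.008,0],[0,0.03,0,0],[0,0,0,0]]], "hand": 0.5}}

```text
clock: 3.63
tcp_pos: [556.9, 279.9, 85.3]
ee_rot: [-1.186, 1.267, -1.261]
wrist_force: [-0.9, 0.3, -0.3]
gripper_width: 64.1
```

Run:
```python
from h import *
c=snap("wrist","w4"); plan([561,285.4,54],-94.1)
a=rectify(c,545,286,40,30,0.1,"r4a")
```

```text
tcp [558.4  280.98  88.18] xang -94.06 tilt [-0.0065 -0.0032 -1.    ] F [-0.26  0.38  0.57] w 60.23 t 3.6833
shift tool [-0.0047  0.0341  0.0025] roll 0.0008 (alt) -3.141 j6 1.9973271935620687
```

View pics/w4.png

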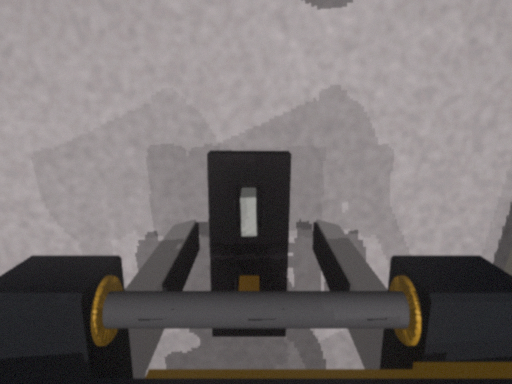

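View pics/r4a.png

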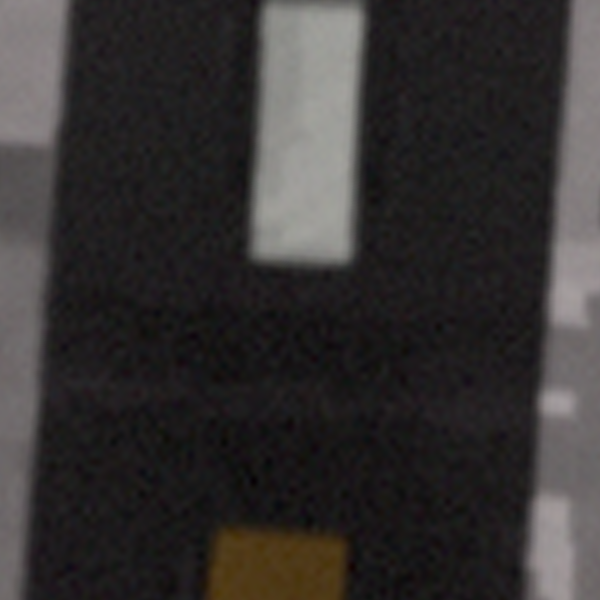

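Call:
{"api": "step_arm", "payload": {"commands": [[[-0.002,0.012,0.001,0],[-0.001,0.01,0.001,0],[0,0.006,0,0],[0,0,0,0],[0,0,0,0]]]}}

```text
clock: 4.1
tcp_pos: [562.5, 287.2, 62.7]
ee_rot: [-1.176, 1.259, -1.259]
wrist_force: [0.1, -0.3, -0.1]
gripper_width: 47.2
```

Run:
```python
from h import *
plan([561.5,285.4,54],-93.6)
```

```text
tcp [562.55 287.18  62.73] xang -93.89 tilt [ 3.e-04 -0.e+00 -1.e+00] F [ 0.07 -0.29 -0.1 ] w 47.23 t 4.1
shift tool [ 0.0018  0.0087 -0.0009] roll -0.0051 (alt) 3.136 j6 2.0007736520671258
```

Call:
{"api": "step_arm", "payload": {"commands": [[[0.001,0.005,-0.001,-0.005],[0.001,0.004,0,0],[0,0,0,0],[0,0,0,0],[0,0,0,0]]], "hand": 0.25}}

```text
clock: 4.52
tcp_pos: [561.5, 285.2, 53.5]
ee_rot: [-1.179, 1.255, -1.256]
wrist_force: [0.2, 0.3, 0.4]
gripper_width: 23.7
```

Run:
```python
from h import *
plan([561.5,285.4,54],-93.6); c=snap("wrist","w5")
```

```text
tcp [561.46 285.15  53.52] xang -93.62 tilt [ 2.e-04 -0.e+00 -1.e+00] F [0.16 0.25 0.38] w 23.72 t 4.5167
shift tool [-0.0003 -0.0005  0.    ] roll -0.0004 (alt) 3.141 j6 1.9935801761247698
```

View pics/w5.png

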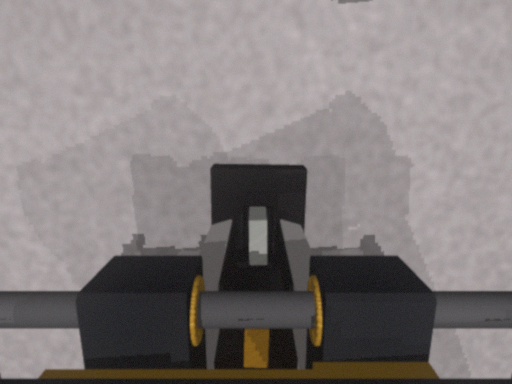

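Call:
{"api": "step_arm", "payload": {"commands": [[[0,0,0,0],[0,0,0,0],[0,0,0,0],[0,0,0,0],[0,0,0,0]]], "hand": 0, "squeeze": 25}}

```text
clock: 4.98
tcp_pos: [561.5, 285.1, 53.5]
ee_rot: [-1.179, 1.255, -1.256]
wrist_force: [-0.7, 0.0, 0.2]
gripper_width: 9.4
```

Run:
```python
from h import *
plan([561.5,285.4,210],-93.6); c=snap("wrist","w6"); crop(c,180,180,340,300,5,"w6c")
```

```text
tcp [561.48 285.15  53.51] xang -93.62 tilt [ 2.e-04 -0.e+00 -1.e+00] F [-0.68  0.03  0.16] w 9.44 t 4.9833
shift tool [-0.0003 -0.1565  0.    ] roll -0.0004 (alt) 3.141 j6 1.993572694449783
```

View pics/w6c.png

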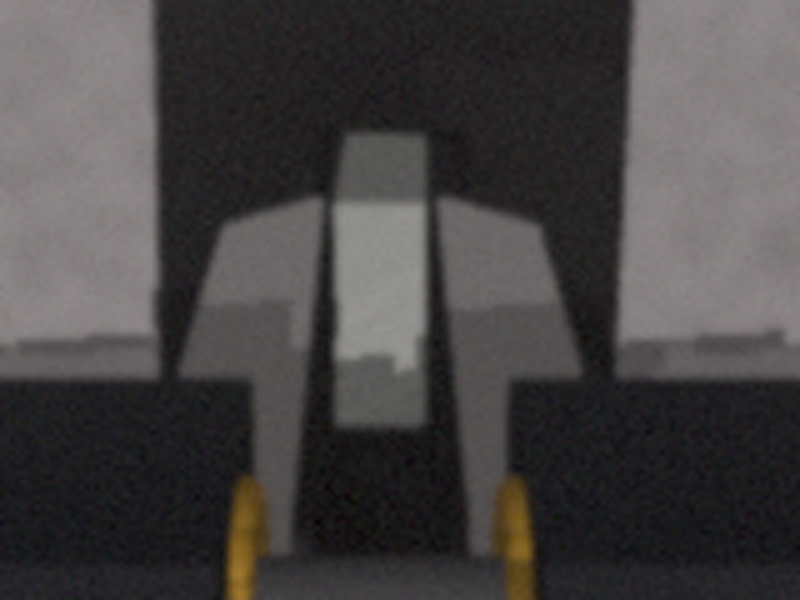

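Run:
```python
from h import *
c=load("w6")
uv=np.array([[333,202],[425,202],[333,427],[427,427]])/5+np.array([180,180])
print(onplane(c,uv,40),onplane(c,uv,40).mean(0))
c=load("w2")
a=rectify(c,523,18.5,136,20,0.05,"r2b")
g=cv2.GaussianBlur(cv2.cvtColor(a,cv2.COLOR_BGR2GRAY),(0,0),6)
g=cv2.createCLAHE(3,(4,4)).apply(g); cv2.imwrite("pics/r2g.png",cv2.resize(g,(600,600)))
```

```text
[[574.55667035 290.30769351  40.        ]
 [573.9473333  280.60371011  40.        ]
 [548.8383814  292.09093887  40.        ]
 [548.19607369 281.84137337  40.        ]] [561.38461469 286.21092896  40.        ]
```

View pics/r2g.png

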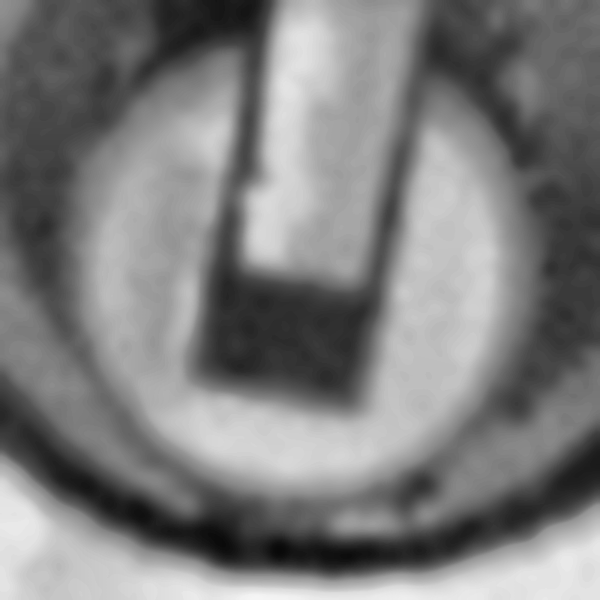

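Call:
{"api": "step_arm", "payload": {"commands": [[[0,-0.01,0,0],[0,-0.03,0,0],[0,-0.04,0,0],[0,-0.04,0,0],[0,-0.036,0,0]]]}}

```text
clock: 5.45
tcp_pos: [561.3, 285.1, 212.4]
ee_rot: [-1.178, 1.255, -1.256]
wrist_force: [1.5, -0.5, -0.7]
gripper_width: 9.9
```

Call:
{"api": "step_arm", "payload": {"commands": [[[0.015,0,0,0.03],[0.03,0,0,0.03],[0.038,0,0,0.03],[0.038,0,0,0.022],[0.038,0,0,0]]]}}

```text
clock: 5.87
tcp_pos: [539.8, 126.1, 209.5]
ee_rot: [-1.121, 1.337, -1.337]
wrist_force: [0.1, -0.4, -0.7]
gripper_width: 9.9
```

Run:
```python
from h import *
plan([532,17,200],-100)
```

```text
tcp [539.78 126.07 209.55] xang -100.05 tilt [-0.e+00 -4.e-04 -1.e+00] F [ 0.1  -0.39 -0.73] w 9.93 t 5.8667
shift tool [0.1087 0.0096 0.0114] roll -0.0008 (alt) 3.141 j6 1.8503763395021209
```

Call:
{"api": "step_arm", "payload": {"commands": [[[0.038,0.002,0.004,0],[0.035,0.002,0.004,0],[0.02,0.003,0.003,0],[0.005,0.002,0,0],[0,0,0,0]]]}}

```text
clock: 6.28
tcp_pos: [533.5, 27.9, 200.2]
ee_rot: [-1.12, 1.34, -1.339]
wrist_force: [-0.6, 0.1, -0.3]
gripper_width: 9.4
```

Run:
```python
from h import *
c=snap("wrist","w7"); plan([532,17,200],-100); crop(c,160,150,360,300,4,"w7c")
```

```text
tcp [533.9   29.14 200.37] xang -100.13 tilt [-6.e-04  8.e-04 -1.e+00] F [-1.29 -0.27 -0.97] w 9.75 t 6.3333
shift tool [0.0123 0.0004 0.0003] roll -0.0023 (alt) 3.139 j6 1.6712672965666875
```

View pics/w7c.png

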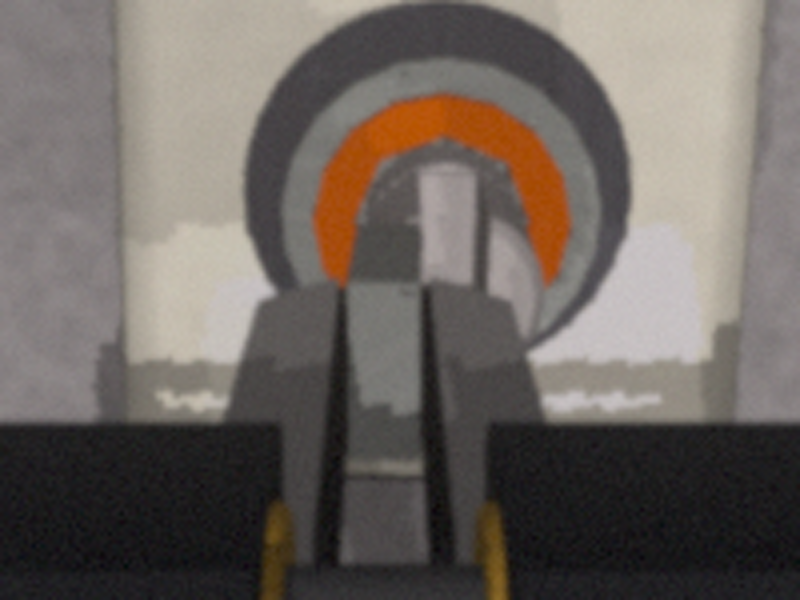

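Call:
{"api": "step_arm", "payload": {"commands": [[[0.006,0.003,0,0],[0.005,0.003,0,0],[0,0.003,0,0],[0,0.003,0,0],[0,0,0,0]]]}}

```text
clock: 6.75
tcp_pos: [531.9, 19.0, 187.6]
ee_rot: [-1.123, 1.338, -1.336]
wrist_force: [0.3, 0.1, -0.5]
gripper_width: 9.8
```

Run:
```python
from h import *
plan([532,17,186],-100); c=snap("wrist","w8");  crop(c,180,170,330,282,5,"w8c")
```

```text
tcp [531.92  18.99 187.59] xang -100.0 tilt [-1.5e-03  3.0e-04 -1.0e+00] F [ 0.3   0.09 -0.49] w 9.81 t 6.75
shift tool [0.0019 0.0016 0.0004] roll 0.0001 (alt) -3.142 j6 1.6500306060966836
```

View pics/w8c.png

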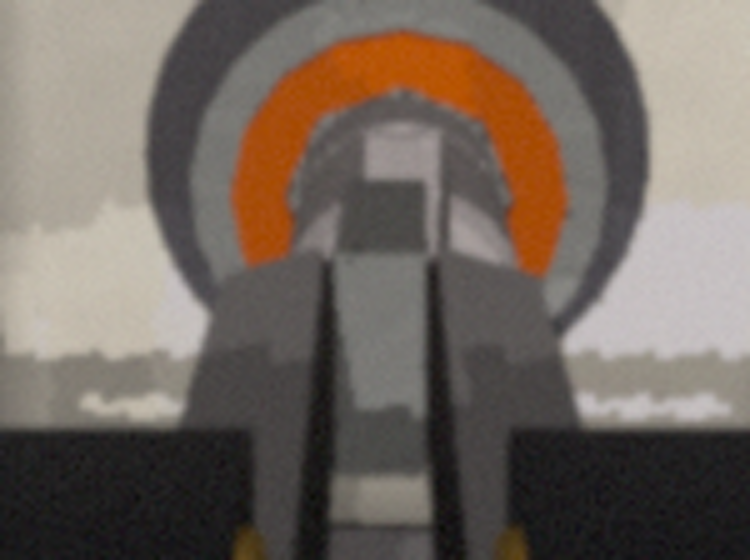

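```bash
cat >> h.py <<'E'
def ov(c,s,shaft,ang,kx,kz,x0,y0,x1,y1,k,name):
    im=cv2.resize(c["image"][y0:y1,x0:x1],None,fx=k,fy=k,interpolation=cv2.INTER_CUBIC)
    def pl(P,col,closed=True):
        q=(proj(c,np.array(P,float))-[x0,y0]+.5)*k-.5
        cv2.polylines(im,[np.round(q*16).astype(int)],closed,col,1,cv2.LINE_AA,4)
    A=np.radians(ang);Rz=np.array([[np.cos(A),-np.sin(A)],[np.sin(A),np.cos(A)]])
    def sh(x,y,z): p=Rz@[x,y]; return [shaft[0]+p[0],shaft[1]+p[1],z]
    t=np.linspace(0,2*np.pi,80)
    for r,z in[(14,136),(34,82)]: pl([sh(r*np.cos(a),r*np.sin(a),z) for a in t],(0,255,0))
    for z in(136,102):
        xo=14 if z==136 else 15
        pl([sh(xo,5.75,z),sh(-8,5.75,z),sh(-8,-5.75,z),sh(xo,-5.75,z)],(255,255,0) if z==136 else (255,0,255),False)
    if s is not None:
        M=R.from_rotvec(s["ee_rot"]).as_matrix();T=np.array(s["tcp_pos"])
        for dy in(13.5,43.5):
            pl([T+M@[kx+a,dy-0.0,kz+b] for a,b in[(-5,-13),(5,-13),(5,13),(-5,13)]] if 0 else [T+M@np.array([kx+a,dy-27,kz+b]) for a,b in[(-5,-13),(5,-13),(5,13),(-5,13)]],(0,0,255)) if 0 else pl([T+M@np.array([kx+a,dy,kz+b]) for a,b in[(-5,-13),(5,-13),(5,13),(-5,13)]],(0,0,255))
    cv2.imwrite(f"pics/{name}.png",im)
E
python3 - <<'E'
from h import *
s=st();print(s["clock"],s["tcp_pos"]);c=load("w8")
ov(c,s,(524.8,18.4),-10,0,0,180,170,330,282,5,"o8")
c=load("w2");ov(c,None,(524.8,18.4),-10,0,0,180,120,330,232,5,"o2")
E
```

```text
6.8 [532.11783211  18.93322083 187.9206562 ]
```

View pics/o8.png

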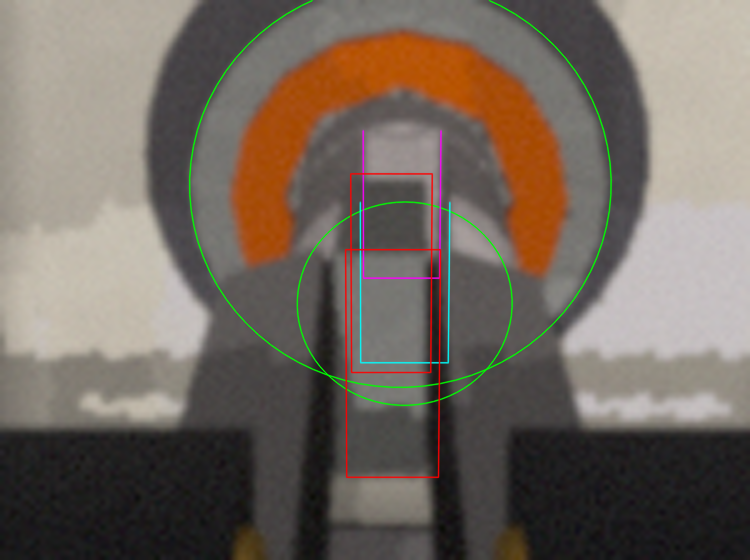

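View pics/o2.png

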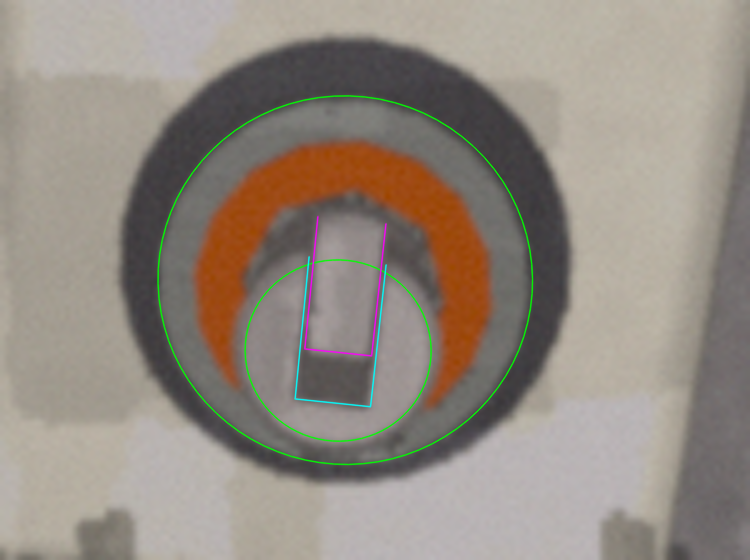

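Run:
```python
from h import *
s=st();c=load("w8");c["image"]=cv2.convertScaleAbs(c["image"],alpha=1.5)
ov(c,s,(524.8,18.4),-10,-1,0,235,195,285,235,14,"o8b")
crop(c,235,195,285,235,14,"o8c")
```

View pics/o8b.png

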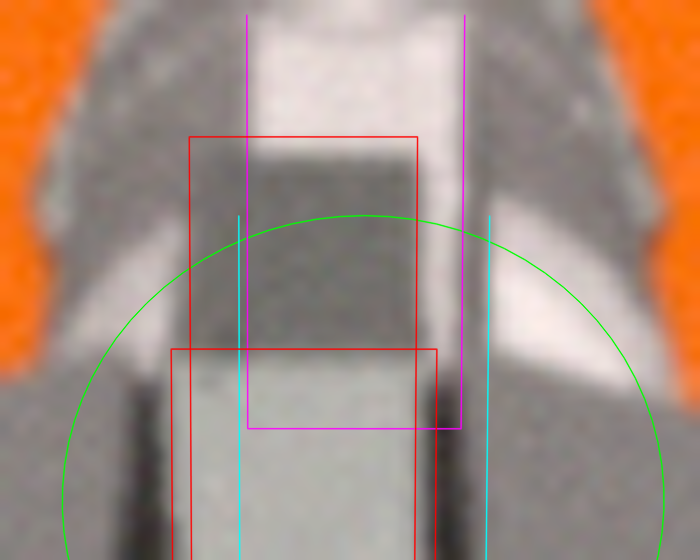

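View pics/o8c.png

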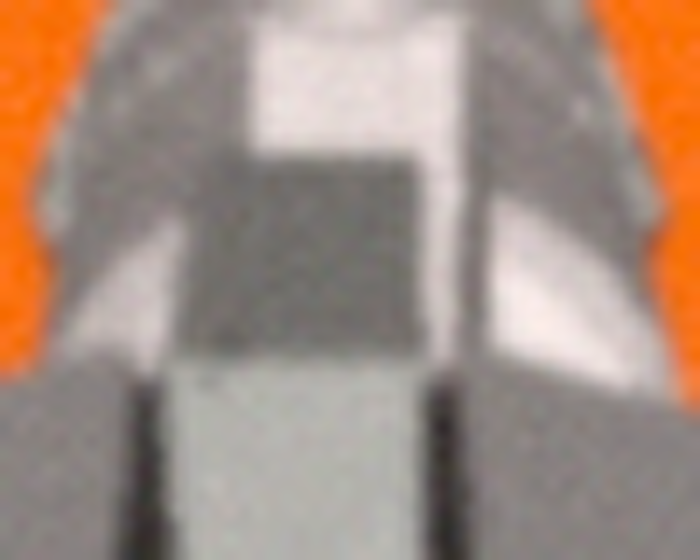

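Call:
{"api": "step_arm", "payload": {"commands": [[[0.001,0,0.0005,0],[0.001,0.002,0.0005,0],[0.0009,0.002,0.0003,0],[0,0,0,0],[0,0,0,0]]]}}

```text
clock: 7.22
tcp_pos: [533.1, 15.2, 184.3]
ee_rot: [-1.121, 1.337, -1.337]
wrist_force: [-0.6, 0.3, -0.5]
gripper_width: 9.2
```

Run:
```python
from h import *
s=st();c=snap("wrist","w9");plan([532,17,182],-100);c["image"]=cv2.convertScaleAbs(c["image"],alpha=1.5)
ov(c,s,(524.8,18.4),-10,-1.1,-.9,230,190,285,235,14,"o9b")
crop(c,230,190,285,235,14,"o9c")
```

```text
tcp [533.17  15.23 184.4 ] xang -100.05 tilt [-1.e-04 -0.e+00 -1.e+00] F [-0.25  0.32 -0.22] w 9.43 t 7.2667
shift tool [-0.0015  0.0024 -0.0015] roll -0.0008 (alt) 3.141 j6 1.6442882094096947
```

View pics/o9b.png

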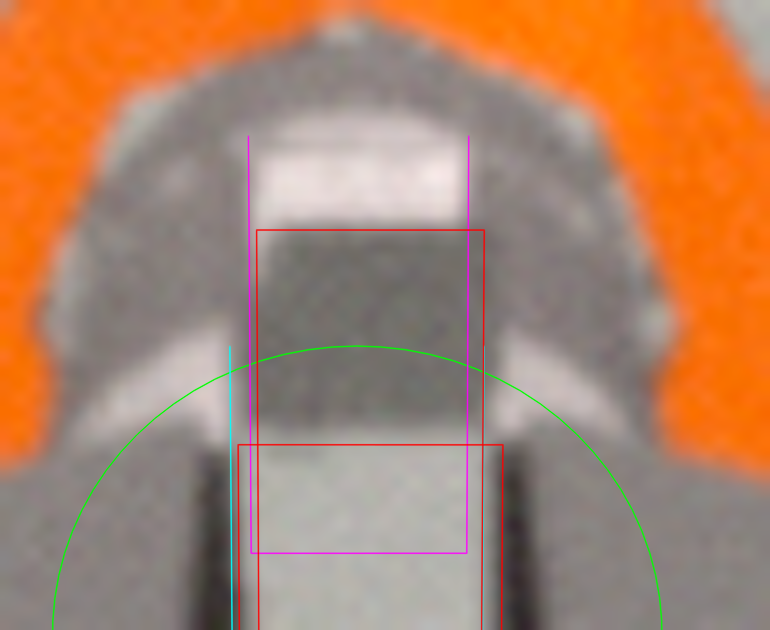

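View pics/o9c.png

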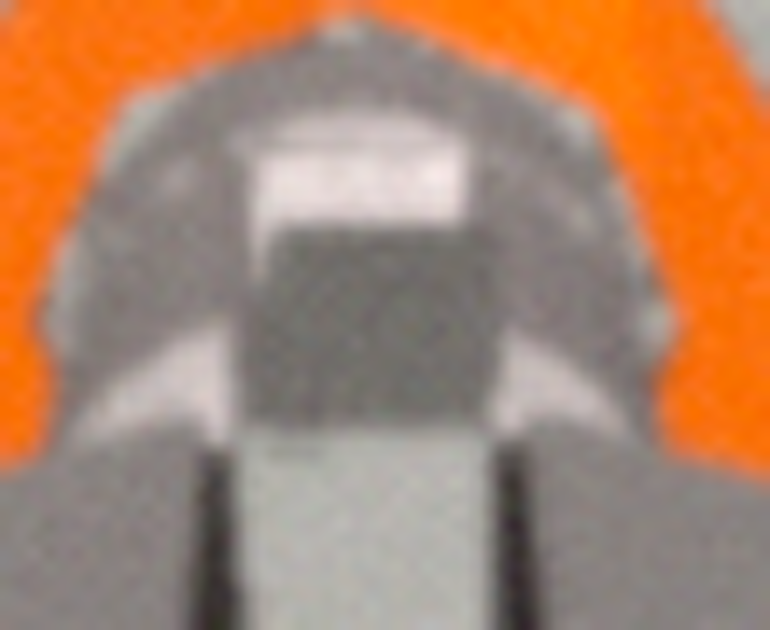

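Call:
{"api": "step_arm", "payload": {"commands": [[[-0.0005,0.001,0,0],[0,0.001,0,0],[0,0.001,0,0],[0,0,0,0],[0,0,0,0]]]}}

```text
clock: 7.68
tcp_pos: [533.2, 15.8, 181.3]
ee_rot: [-1.121, 1.337, -1.337]
wrist_force: [-0.7, 0.5, 0.2]
gripper_width: 9.7
```

Run:
```python
from h import *
s=st();c=snap("wrist","w10");plan([532,17,182],-100);c["image"]=cv2.convertScaleAbs(c["image"],alpha=1.6)
crop(c,230,190,285,235,14,"o10c")
c=snap("scene","s10");crop(c,240,170,300,215,13,"s10c")
```

```text
tcp [533.25  15.76 181.44] xang -100.04 tilt [-0.e+00 -1.e-04 -1.e+00] F [ 0.6   0.35 -1.19] w 9.64 t 7.7333
shift tool [-0.001  -0.0006 -0.0015] roll -0.0007 (alt) 3.141 j6 1.6452001820844062
```

View pics/o10c.png

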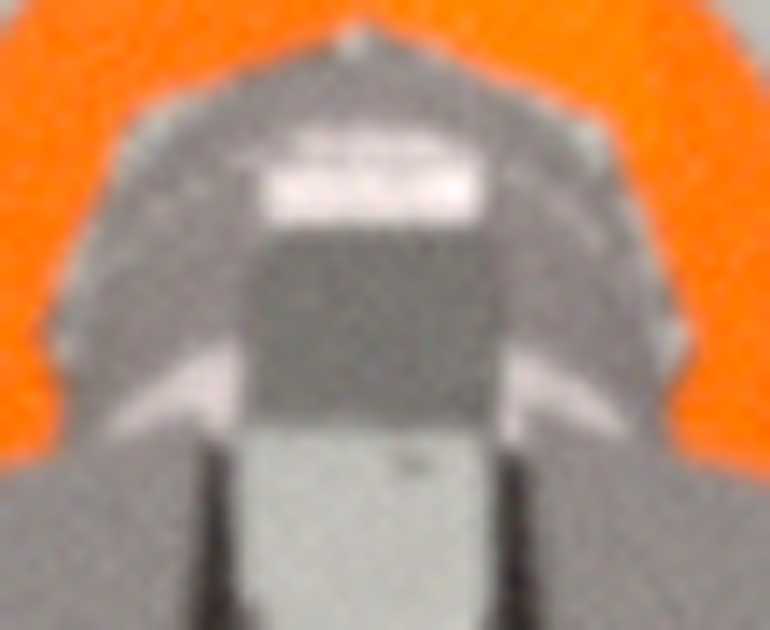

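View pics/s10c.png

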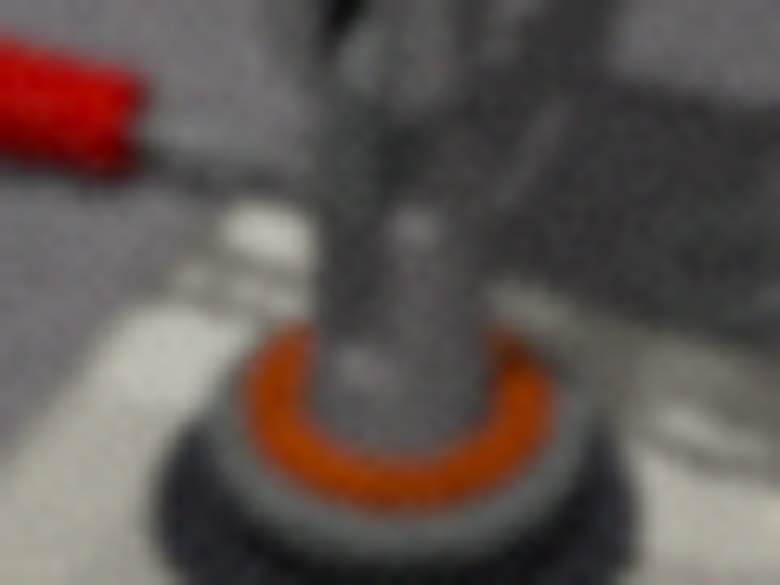

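Call:
{"api": "step_arm", "payload": {"commands": [[[0,0.0015,0,0],[0,0.0015,0,0],[0,0.0015,0,0],[0,0.0015,0,0],[0,0,0,0]]]}}

```text
clock: 8.2
tcp_pos: [533.0, 15.8, 175.0]
ee_rot: [-1.122, 1.338, -1.337]
wrist_force: [0.5, -0.2, 0.1]
gripper_width: 9.5
```

Run:
```python
from h import *
s=st();c=snap("wrist","w11");plan([532,17,160],-100);c["image"]=cv2.convertScaleAbs(c["image"],alpha=1.6)
crop(c,230,190,285,235,14,"o11c")
```

```text
tcp [533.08  15.79 175.18] xang -100.04 tilt [-5.e-04  0.e+00 -1.e+00] F [ 0.88  0.65 -0.25] w 9.57 t 8.25
shift tool [-0.001   0.0152 -0.0013] roll -0.0007 (alt) 3.141 j6 1.6451430741962705
```

View pics/o11c.png

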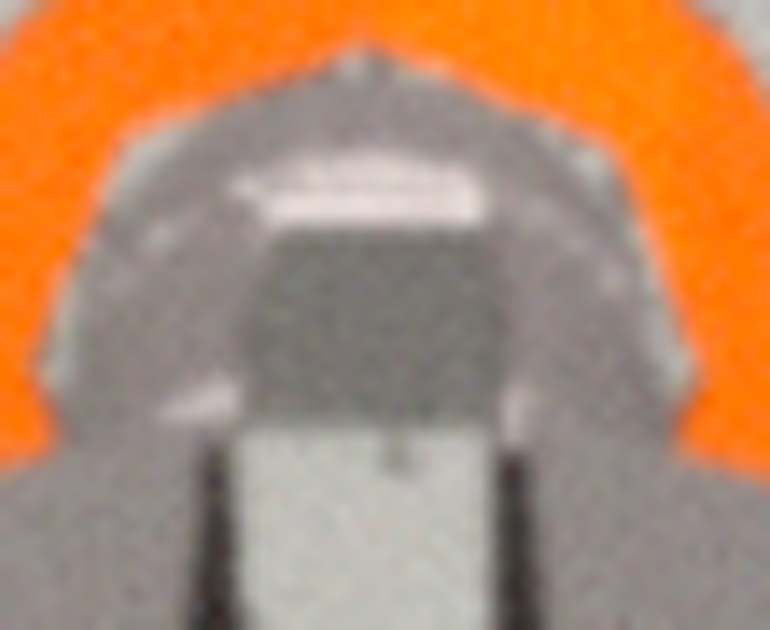

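Call:
{"api": "step_arm", "payload": {"commands": [[[0,0.0015,0,0],[0,0.0015,0,0],[0,0.0015,0,0],[0,0.0015,0,0],[0,0.001,0,0]]]}}

```text
clock: 8.67
tcp_pos: [533.2, 15.8, 168.2]
ee_rot: [-1.121, 1.337, -1.337]
wrist_force: [-0.3, 0.2, -1.0]
gripper_width: 9.6
```

Call:
{"api": "step_arm", "payload": {"commands": [[[0,0.0015,0,0],[0,0.0015,0,0],[0,0.0015,0,0],[0,0.0015,0,0],[0,0,0,0]]]}}

```text
clock: 9.08
tcp_pos: [533.0, 15.8, 162.1]
ee_rot: [-1.122, 1.338, -1.337]
wrist_force: [0.4, 0.2, -1.0]
gripper_width: 9.8
```

Run:
```python
from h import *
s=st();c=snap("wrist","w12");plan([532,17,160],-100);c["image"]=cv2.convertScaleAbs(c["image"],alpha=1.6)
crop(c,230,190,285,235,14,"o12c")
```

```text
tcp [533.14  15.77 162.23] xang -100.04 tilt [-4.e-04 -0.e+00 -1.e+00] F [ 0.55  0.81 -0.28] w 9.87 t 9.1333
shift tool [-0.001   0.0022 -0.0013] roll -0.0007 (alt) 3.141 j6 1.6451665349240459
```

View pics/o12c.png

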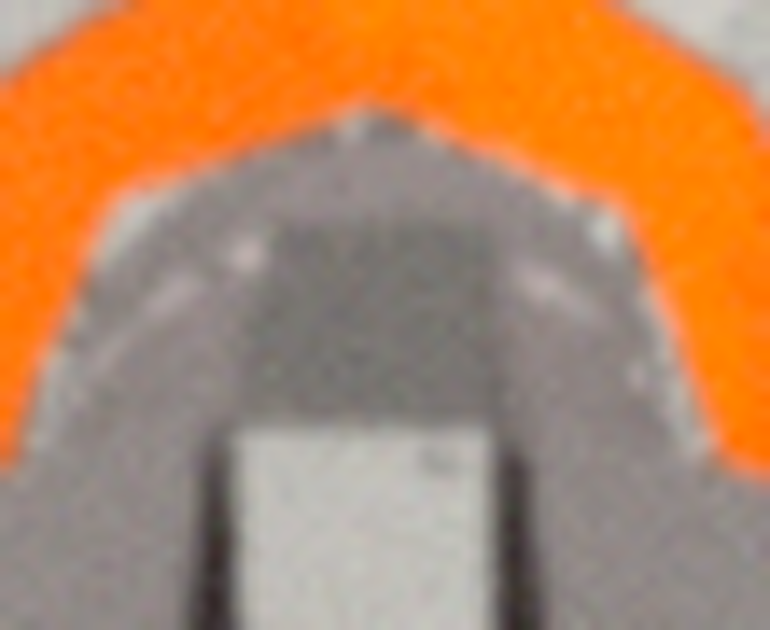

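Call:
{"api": "step_arm", "payload": {"commands": [[[0,0.0015,0,0],[0,0,0,0],[0,0,0,0],[0,0,0,0],[0,0,0,0]]]}}

```text
clock: 9.55
tcp_pos: [533.3, 15.7, 161.0]
ee_rot: [-1.121, 1.337, -1.337]
wrist_force: [-0.3, 0.4, -0.6]
gripper_width: 9.8
```

Call:
{"api": "step_arm", "payload": {"commands": [[[0,0,0,0],[0,0,0,0],[0,0,0,0],[0,0,0,0],[0,0,0,0]]], "hand": 0.35}}

```text
clock: 9.97
tcp_pos: [533.3, 15.7, 161.0]
ee_rot: [-1.121, 1.337, -1.337]
wrist_force: [0.0, -0.8, 0.7]
gripper_width: 32.7
```

Run:
```python
from h import *
s=st();c=snap("wrist","w13");plan([532,17,160],-100);c["image"]=cv2.convertScaleAbs(c["image"],alpha=1.6)
crop(c,210,180,300,250,8,"o13c")
```

```text
tcp [533.29  15.76 160.99] xang -100.04 tilt [ 1.e-04 -1.e-04 -1.e+00] F [0.51 0.63 0.2 ] w 32.73 t 10.0167
shift tool [-0.001   0.001  -0.0015] roll -0.0006 (alt) 3.141 j6 1.6451548902473114
```

View pics/o13c.png

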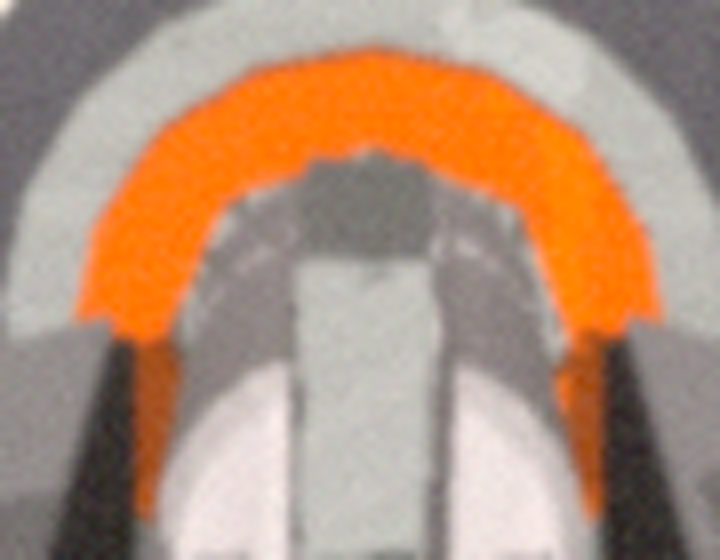

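Call:
{"api": "step_arm", "payload": {"commands": [[[0,-0.015,0,0],[0,-0.02,-0.002,0],[0,-0.02,-0.003,0],[0,-0.01,-0.003,0],[0,0,0,0]]]}}

```text
clock: 10.43
tcp_pos: [526.4, 17.2, 228.3]
ee_rot: [-1.118, 1.333, -1.339]
wrist_force: [0.1, -0.2, -0.3]
gripper_width: 32.7
```

Run:
```python
from h import *
s=st();c=snap("wrist","w14");plan([532,17,160],-100);P=pts(c)
ov(c,None,(524.8,18.4),-10,0,0,180,120,330,232,5,"o14")
# key top height via depth: points in key region
from numpy import *
u,v=proj(c,[533,17,132]).round().astype(int);print(u,v,P[v-4:v+5:2,u-2:u+3:2,2].round(1))
sh=P[...,2][(hypot(P[...,0]-524.8,P[...,1]-18.4)<13)&(P[...,2]>120)];print(median(sh),histogram(sh,arange(124,146,1)))
```

```text
tcp [525.74  17.18 226.82] xang -100.03 tilt [ 2.4e-03 -3.0e-04 -1.0e+00] F [-0.25 -0.28 -0.71] w 32.79 t 10.4833
shift tool [-0.0009  0.0668  0.006 ] roll -0.0006 (alt) 3.141 j6 1.6463462384883945
256 195 [[131.5 131.  131.6]
 [131.4 131.1 132.3]
 [130.4 132.  131.1]
 [131.3 131.1 131.5]
 [131.9 131.6 131.5]]
134.63934930431955 (array([  5,   5,   9,   5,   7,  13,  70, 162,  59,   8, 111, 260,  95,
         2,   0,   0,   0,   0,   0,   0,   0]), array([124, 125, 126, 127, 128, 129, 130, 131, 132, 133, 134, 135, 136,
       137, 138, 139, 140, 141, 142, 143, 144, 145]))
```

View pics/o14.png

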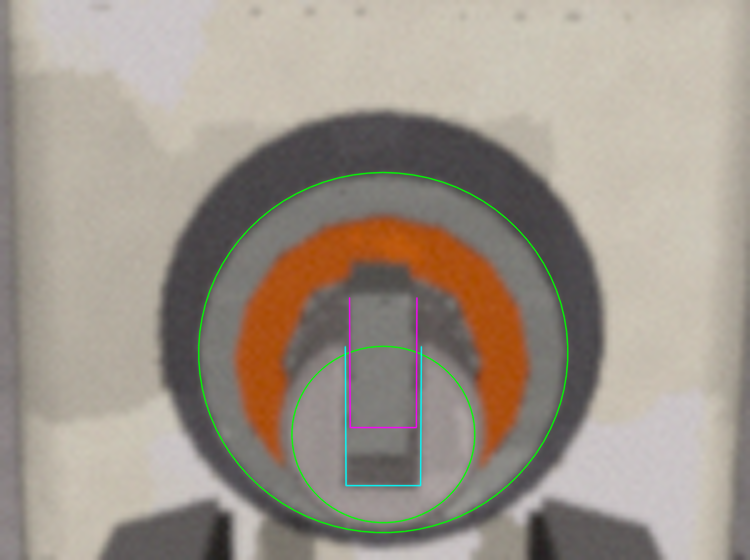

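Call:
{"api": "step_arm", "payload": {"commands": [[[0.02,0,0,-0.1],[0.035,0,0,-0.11],[0.038,0,0,-0.11],[0.038,0,-0.01,-0.11],[0.038,0,-0.01,-0.11]]], "hand": 1}}

```text
clock: 10.9
tcp_pos: [514.7, -154.6, 224.4]
ee_rot: [-1.363, 0.934, -0.93]
wrist_force: [0.9, -0.0, -0.2]
gripper_width: 63.0
```

Run:
```python
from h import *
plan([452,-247,215],-63)
```

```text
tcp [ 514.66 -154.61  224.42] xang -68.75 tilt [-0.0027  0.0011 -1.    ] F [ 0.94 -0.02 -0.2 ] w 63.0 t 10.9
shift tool [ 0.0634  0.0095 -0.0919] roll -0.1004 (alt) 3.041 j6 0.778668665076167
```

Call:
{"api": "step_arm", "payload": {"commands": [[[0.015,0.002,-0.025,-0.05],[0.015,0.003,-0.025,-0.055],[0.013,0.003,-0.022,0],[0.006,0.003,-0.012,0],[0,0,0,0]]]}}

```text
clock: 11.32
tcp_pos: [457.1, -234.2, 212.8]
ee_rot: [-1.395, 0.863, -0.856]
wrist_force: [-0.5, 0.8, -0.0]
gripper_width: 93.6
```

Run:
```python
from h import *
plan([452,-247,215],-63)
c=snap("wrist","w15");crop(c,160,80,360,230,4,"w15c")
im=c["image"].astype(int)
b,g,r=im[...,0],im[...,1],im[...,2]
blue=((b>110)&(b-r>60)).astype(np.uint8)
cn=max(cv2.findContours(blue,cv2.RETR_EXTERNAL,cv2.CHAIN_APPROX_NONE)[0],key=cv2.contourArea)[:,0]
W=onplane(c,cn,12);(o,rad)=cv2.minEnclosingCircle(W[:,:2].astype(np.float32));print("plate",o,rad)
rectify(c,464.3,-247.4,50,40,0.1,"r15")
```

```text
tcp [ 457.07 -234.24  212.83] xang -63.3 tilt [-0.004   0.0012 -1.    ] F [-0.49  0.75 -0.02] w 93.63 t 11.3167
shift tool [ 0.0091 -0.0022 -0.0103] roll -0.0052 (alt) 3.136 j6 0.49699060417404173
plate (464.35968017578125, -247.2391357421875) 69.89266204833984
```

View pics/w15c.png

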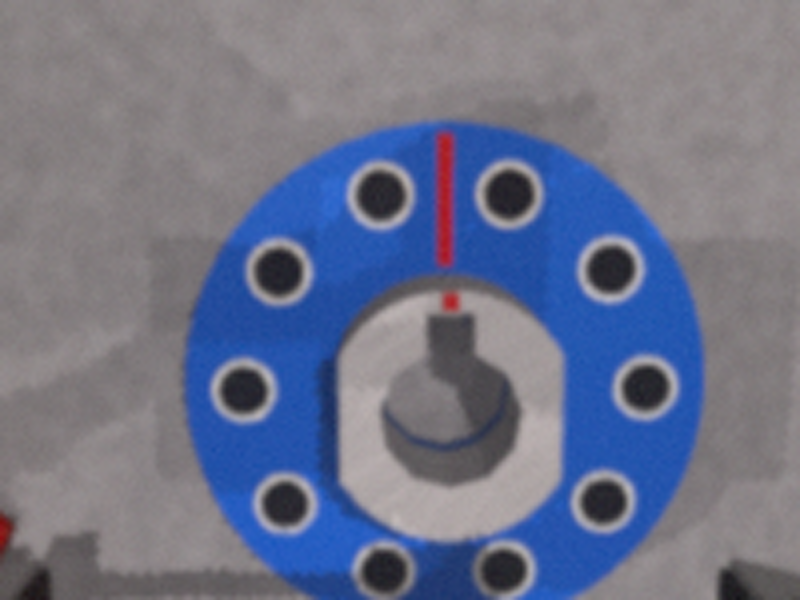

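```bash
python3 -c "
import cv2;i=cv2.imread('pics/r15.png');cv2.imwrite('pics/r15s.png',cv2.resize(i,(600,600)))"
```

```text
(no output)
```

View pics/r15s.png

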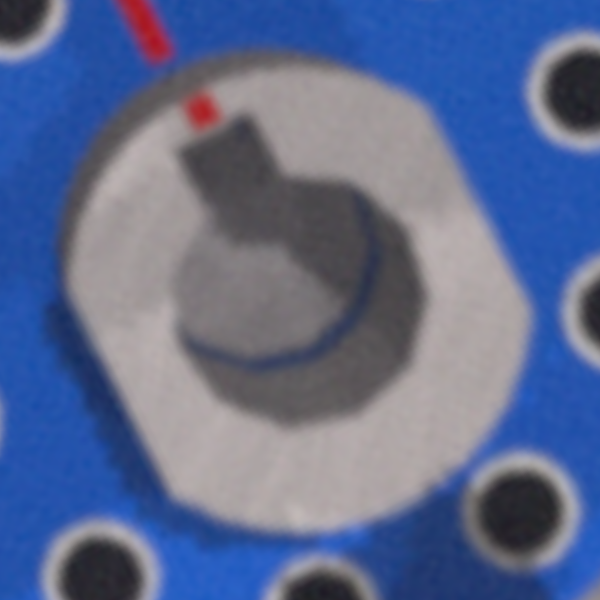

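Run:
```python
from h import *
c=load("w15")
for uv in [(160+451.5/4,80+416/4),(160+451/4,80+420/4)]: print(onplane(c,uv,50))
for uv in [(160+340/4,80+420/4),(160+563/4,80+420/4)]: print(onplane(c,uv,50))
plan([464.3,-247.3,100],-63.3)
```

```text
[[ 464.78905365 -247.77497576   50.        ]]
[[ 463.85697038 -248.12212407   50.        ]]
[[ 451.77496235 -224.15978873   50.        ]]
[[ 476.04065578 -272.28611687   50.        ]]
tcp [ 458.29 -233.03  213.36] xang -63.26 tilt [-0.0024  0.0019 -1.    ] F [ 0.76 -0.1   0.51] w 93.32 t 11.3667
shift tool [ 0.0158  0.1133 -0.0009] roll 0.0008 (alt) -3.141 j6 0.4979859584952261
```

Call:
{"api": "step_arm", "payload": {"commands": [[[0.006,0.02,0,0],[0.006,0.03,0,0],[0.002,0.03,0,0],[0,0.02,0,0],[0,0,0,0]]]}}

```text
clock: 11.78
tcp_pos: [463.6, -242.1, 110.5]
ee_rot: [-1.394, 0.864, -0.848]
wrist_force: [-1.5, 0.2, -0.5]
gripper_width: 94.2
```

Run:
```python
from h import *
plan([464.3,-247.8,37],-63.3)
c=snap("wrist","w16")
```

```text
tcp [ 463.61 -242.06  110.45] xang -63.04 tilt [-0.0077  0.0062 -1.    ] F [-1.53  0.18 -0.48] w 94.2 t 11.7833
shift tool [ 0.0061  0.0734 -0.0017] roll 0.0045 (alt) -3.137 j6 0.4852408907280541
```

View pics/w16.png

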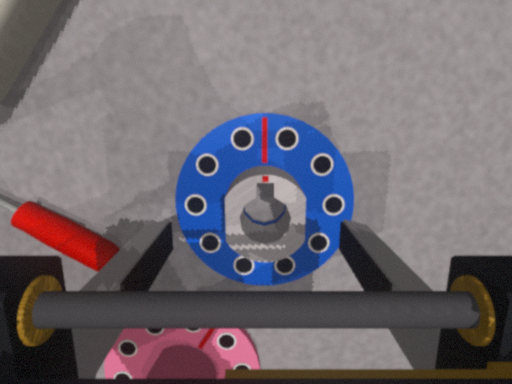

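Call:
{"api": "step_arm", "payload": {"commands": [[[0.003,0.015,0,0],[0.002,0.02,0,0],[0.001,0.015,0,0],[0,0.01,0,0],[0,0,0,0]]]}}

```text
clock: 12.25
tcp_pos: [468.5, -249.7, 54.3]
ee_rot: [-1.395, 0.858, -0.855]
wrist_force: [-0.0, 1.0, -0.1]
gripper_width: 93.9
```

Run:
```python
from h import *
plan([464.3,-247.8,37],-63.3)
```

```text
tcp [ 468.53 -249.74   54.33] xang -63.06 tilt [-0.0013  0.0011 -1.    ] F [-0.02  1.   -0.07] w 93.94 t 12.25
shift tool [-0.0036  0.0173 -0.0029] roll 0.0042 (alt) -3.137 j6 0.4795311115180133
```

Call:
{"api": "step_arm", "payload": {"commands": [[[-0.002,0.005,-0.001,0.003],[-0.001,0.004,-0.001,0],[0,0.003,-0.001,0],[0,0,0,0],[0,0,0,0]]]}}

```text
clock: 12.67
tcp_pos: [464.6, -249.4, 43.3]
ee_rot: [-1.395, 0.859, -0.86]
wrist_force: [-0.8, 0.1, 0.3]
gripper_width: 94.0
```

Run:
```python
from h import *
plan([464.3,-247.8,37],-63.3)
c=snap("wrist","w17")
P=np.array([[464.3,-247.8,50]]);print(proj(c,P))
```

```text
tcp [ 464.6  -249.37   43.28] xang -63.28 tilt [ 5.e-04 -4.e-04 -1.e+00] F [-0.78  0.13  0.26] w 93.99 t 12.6667
shift tool [-0.0015  0.0063  0.0004] roll 0.0004 (alt) -3.141 j6 0.4798754507813055
[[253.59732291 258.98792251]]
```

View pics/w17.png

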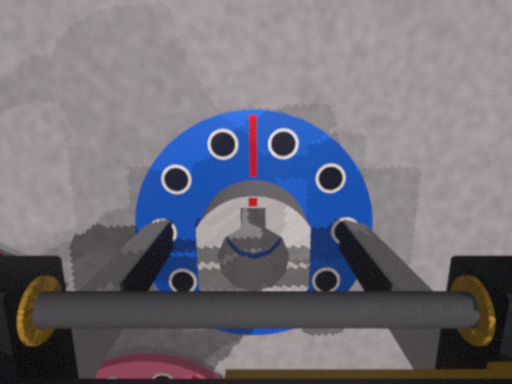

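Call:
{"api": "step_arm", "payload": {"commands": [[[-0.001,0.003,0,0],[0,0.003,0,0],[0,0,0,0],[0,0,0,0],[0,0,0,0]]]}}

```text
clock: 13.13
tcp_pos: [464.1, -248.4, 36.9]
ee_rot: [-1.395, 0.859, -0.859]
wrist_force: [0.2, -0.7, 0.5]
gripper_width: 93.5
```

Call:
{"api": "step_arm", "payload": {"commands": [[[0,0,0,0],[0,0,0,0],[0,0,0,0],[0,0,0,0],[0,0,0,0]]], "hand": 0.3, "squeeze": 40}}

```text
clock: 13.55
tcp_pos: [464.1, -248.4, 37.0]
ee_rot: [-1.395, 0.859, -0.859]
wrist_force: [0.4, 0.3, -0.2]
gripper_width: 63.7
```

Call:
{"api": "step_arm", "payload": {"commands": [[[0,0,0,0],[0,0,0,0],[0,0,0,0],[0,0,0,0],[0,0,0,0]]]}}

```text
clock: 13.97
tcp_pos: [464.1, -248.3, 37.0]
ee_rot: [-1.395, 0.859, -0.859]
wrist_force: [0.3, 0.7, 0.5]
gripper_width: 54.1
```

Run:
```python
from h import *
plan([464.3,-247.8,37],-63.3)
c=snap("wrist","w18")
```

```text
tcp [ 464.08 -248.32   37.03] xang -63.27 tilt [ 0.e+00 -1.e-04 -1.e+00] F [0.33 0.67 0.47] w 54.08 t 13.9667
shift tool [-0.0004  0.      0.0004] roll 0.0005 (alt) -3.141 j6 0.48078331655866535
```

View pics/w18.png

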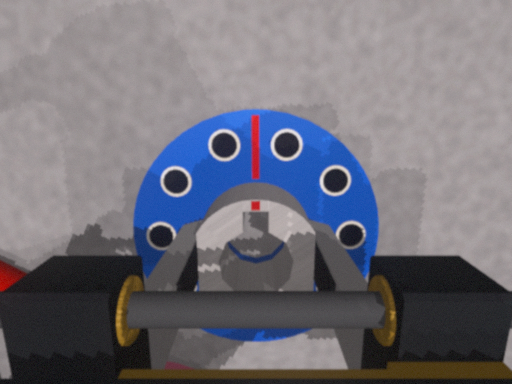

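Call:
{"api": "step_arm", "payload": {"commands": [[[0,-0.005,0,0],[0,-0.02,0,0],[0,-0.035,0,0],[0,-0.04,0,0],[0,-0.04,0,0]]], "squeeze": 50}}

```text
clock: 14.43
tcp_pos: [462.9, -247.5, 177.4]
ee_rot: [-1.394, 0.862, -0.856]
wrist_force: [1.7, -1.3, -4.1]
gripper_width: 53.6
```

Call:
{"api": "step_arm", "payload": {"commands": [[[0,-0.03,0,0],[0,-0.008,0,0],[0,0,0,0],[0,0,0,0],[0,0,0,0]]]}}

```text
clock: 14.85
tcp_pos: [462.4, -247.2, 212.1]
ee_rot: [-1.394, 0.864, -0.854]
wrist_force: [-0.0, -0.0, -3.7]
gripper_width: 53.4
```

Run:
```python
from h import *
c=snap("wrist","w19");plan([524.6,17.3,205],-100)
ov(c,None,(524.8,18.4),-10,0,0,0,0,512,384,1,"t")
```

```text
tcp [ 462.51 -247.27  212.01] xang -63.27 tilt [-0.0049  0.0034 -1.    ] F [ 0.62 -0.42 -4.11] w 53.83 t 14.9
shift tool [-0.2083  0.0076  0.1745] roll 0.641 (alt) -2.501 j6 0.4807486964078273
```

View pics/w19.png

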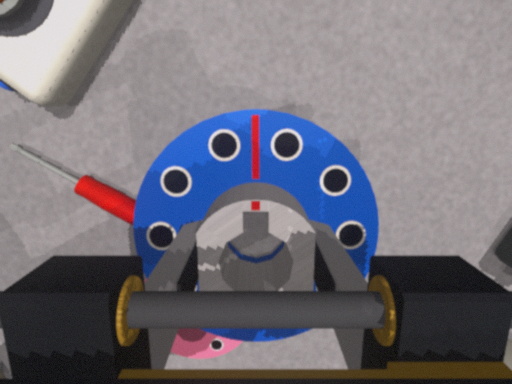

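Call:
{"api": "step_arm", "payload": {"commands": [[[-0.015,0,0.01,0.1],[-0.025,0,0.015,0.11],[-0.03,0,0.015,0.11],[-0.03,0,0.015,0.11],[-0.03,0,0.01,0.11]]]}}

```text
clock: 15.32
tcp_pos: [496.6, -104.9, 212.7]
ee_rot: [-1.172, 1.271, -1.265]
wrist_force: [0.1, -0.3, -3.6]
gripper_width: 53.2
```

Run:
```python
from h import *
plan([524.2,17.8,200],-100)
```

```text
tcp [ 496.65 -104.89  212.68] xang -94.57 tilt [-0.0039  0.0017 -1.    ] F [ 0.12 -0.25 -3.63] w 53.2 t 15.3167
shift tool [-0.1245  0.0128  0.0177] roll 0.0948 (alt) -3.047 j6 1.3049207666832359
```

Call:
{"api": "step_arm", "payload": {"commands": [[[-0.03,0.002,0.004,0.045],[-0.03,0.002,0.003,0.05],[-0.028,0.002,0.003,0],[-0.02,0.002,0,0],[-0.005,0,0,0]]]}}

```text
clock: 15.73
tcp_pos: [521.0, 7.5, 204.2]
ee_rot: [-1.128, 1.335, -1.326]
wrist_force: [-0.4, -0.9, -4.0]
gripper_width: 53.9
```

Call:
{"api": "step_arm", "payload": {"commands": [[[0,0,0,0],[0,0,0,0],[0,0,0,0],[0,0,0,0],[0,0,0,0]]]}}

```text
clock: 16.15
tcp_pos: [522.0, 3.0, 206.9]
ee_rot: [-1.124, 1.333, -1.334]
wrist_force: [-0.3, -1.3, -3.8]
gripper_width: 53.6
```

Run:
```python
from h import *
plan([524.2,17.8,185],-100)
```

```text
tcp [522.02   2.99 206.91] xang -99.74 tilt [-1.e-04 -4.e-04 -1.e+00] F [-0.27 -1.29 -3.84] w 53.56 t 16.15
shift tool [-0.015   0.0219 -0.0004] roll 0.0045 (alt) -3.137 j6 1.6136711524210092
```

Call:
{"api": "step_arm", "payload": {"commands": [[[-0.005,0.005,0,0.0045],[-0.005,0.006,0,0],[-0.005,0.006,0,0],[0,0.003,0,0],[0,0,0,0]]]}}

```text
clock: 16.57
tcp_pos: [523.8, 19.4, 185.6]
ee_rot: [-1.125, 1.337, -1.334]
wrist_force: [0.7, -0.2, -3.6]
gripper_width: 53.9
```

Call:
{"api": "step_arm", "payload": {"commands": [[[0,0,0,0],[0,0,0,0],[0,0,0,0],[0,0,0,0],[0,0,0,0]]]}}

```text
clock: 16.98
tcp_pos: [524.8, 18.8, 187.2]
ee_rot: [-1.122, 1.335, -1.336]
wrist_force: [-0.4, -0.5, -4.0]
gripper_width: 53.7
```

Run:
```python
from h import *
plan([524.2,17.8,180],-100)
c=snap("wrist","w20");c["image"]=cv2.convertScaleAbs(c["image"],alpha=1.6);crop(c,185,180,325,285,5,"w20c")
c=snap("scene","s20");crop(c,215,130,335,220,6,"s20c")
```

```text
tcp [524.81  18.78 187.19] xang -99.92 tilt [ 5.e-04 -2.e-04 -1.e+00] F [-0.41 -0.51 -4.05] w 53.67 t 16.9833
shift tool [ 0.0011  0.0072 -0.0004] roll 0.0015 (alt) -3.14 j6 1.647266657538953
```

View pics/w20c.png

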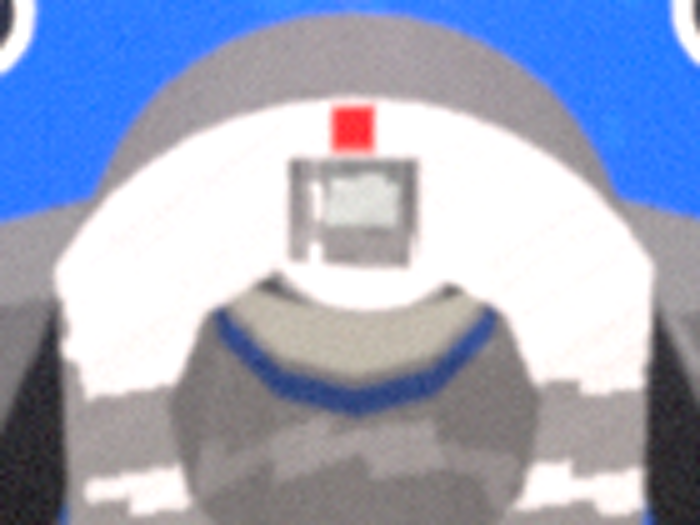

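View pics/s20c.png

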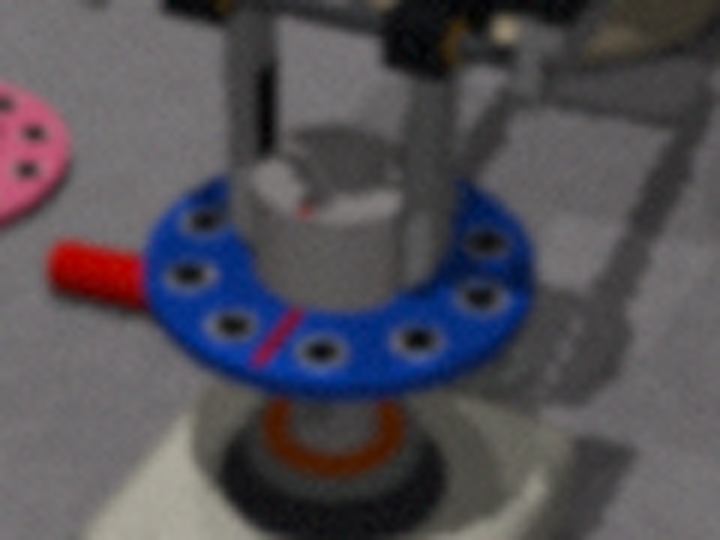

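```bash
cat >> h.py <<'E'
def ovc(c,s,shaft,ang,off,x0,y0,x1,y1,k,name,top=13.0,bot=37.0):
    im=cv2.resize(c["image"][y0:y1,x0:x1],None,fx=k,fy=k,interpolation=cv2.INTER_CUBIC)
    def pl(P,col,closed=True):
        q=(proj(c,np.array(P,float))-[x0,y0]+.5)*k-.5
        cv2.polylines(im,[np.round(q*16).astype(int)],closed,col,1,cv2.LINE_AA,4)
    A=np.radians(ang);Rz=np.array([[np.cos(A),-np.sin(A)],[np.sin(A),np.cos(A)]])
    def sh(x,y,z): p=Rz@[x,y]; return [shaft[0]+p[0],shaft[1]+p[1],z]
    t=np.linspace(0,2*np.pi,80)
    pl([sh(14*np.cos(a),14*np.sin(a),136) for a in t],(0,255,0))
    pl([sh(12,5.75,136),sh(-8,5.75,136),sh(-8,-5.75,136),sh(12,-5.75,136)],(255,0,255),False)
    M=R.from_rotvec(s["ee_rot"]).as_matrix();T=np.array(s["tcp_pos"])
    f=lambda x,z,y: T+M@np.array([off[0]+x,y,off[1]+z])
    for y,col in((-top,(0,0,255)),(bot,(0,255,255))):
        pl([f(16.75*np.cos(a),16.75*np.sin(a),y) for a in t],col)
        pl([f(-5.75,15,y),f(-5.75,25.5,y),f(5.75,25.5,y),f(5.75,15,y)],col,False)
    cv2.imwrite(f"pics/{name}.png",im)
E
python3 - <<'E'
from h import *
s=st();c=load("w20");c["image"]=cv2.convertScaleAbs(c["image"],alpha=1.4)
ovc(c,s,(524.8,18.4),-10,(0,0),185,180,325,285,5,"o20")
E
```

```text
(no output)
```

View pics/o20.png

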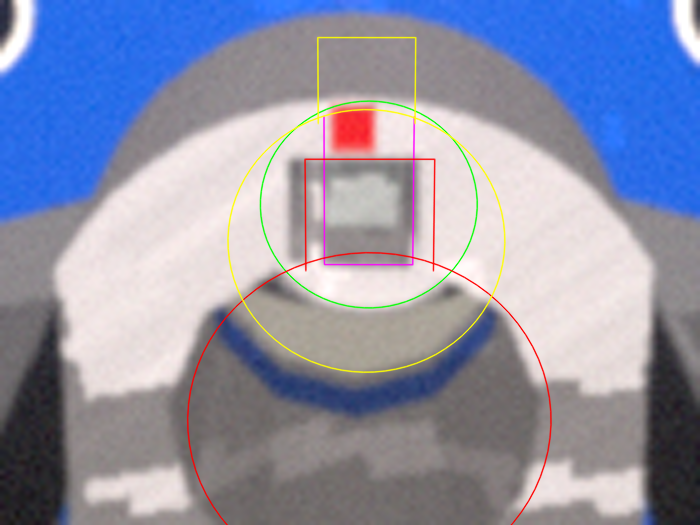

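Call:
{"api": "step_arm", "payload": {"commands": [[[0.0007,0.003,0,0],[0.0007,0.003,0,0],[0,0.003,0,0],[0,0,0,0],[0,0,0,0]]]}}

```text
clock: 17.5
tcp_pos: [524.2, 17.5, 177.5]
ee_rot: [-1.123, 1.336, -1.335]
wrist_force: [-0.2, -0.1, -3.8]
gripper_width: 53.8
```

Call:
{"api": "step_arm", "payload": {"commands": [[[0,0,0,0],[0,0,0,0],[0,0,0,0],[0,0,0,0],[0,0,0,0]]]}}

```text
clock: 17.92
tcp_pos: [524.5, 17.5, 178.1]
ee_rot: [-1.122, 1.335, -1.336]
wrist_force: [-0.8, -0.2, -4.3]
gripper_width: 53.5
```

Run:
```python
from h import *
plan([524.8,17.4,175],-100)
s=st();c=snap("wrist","w21");c["image"]=cv2.convertScaleAbs(c["image"],alpha=1.4)
ovc(c,s,(524.8,18.4),-10,(-1.35,0),195,190,315,275,6,"o21");crop(c,195,190,315,275,6,"w21c")
```

```text
tcp [524.5   17.53 178.07] xang -99.91 tilt [ 3.e-04 -1.e-04 -1.e+00] F [-0.78 -0.17 -4.26] w 53.51 t 17.9167
shift tool [0.0001 0.0031 0.0003] roll 0.0016 (alt) -3.14 j6 1.644603203600446
```

View pics/o21.png

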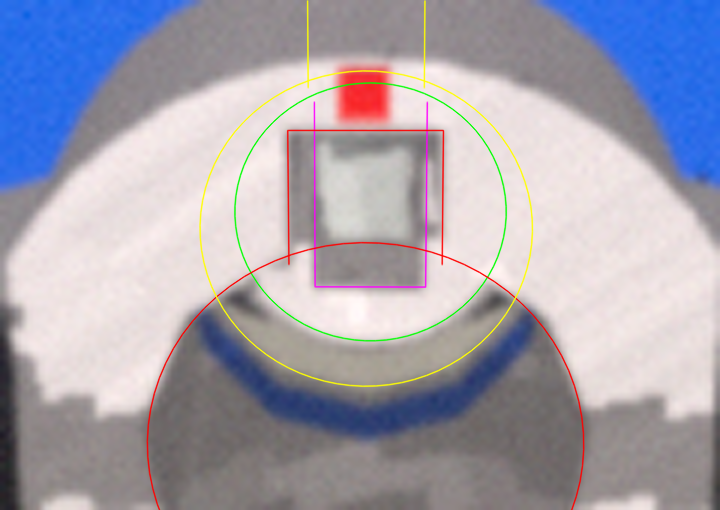

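View pics/w21c.png

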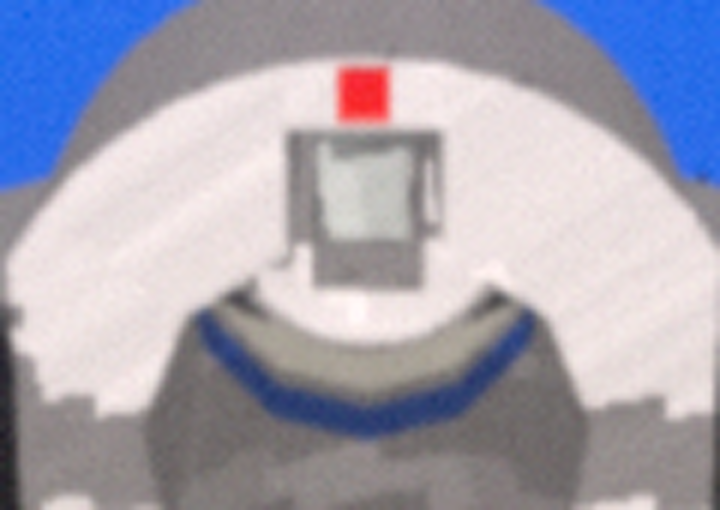

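Call:
{"api": "step_arm", "payload": {"commands": [[[0.0001,0.0012,0.0002,0.0015],[0,0.0012,0,0],[0,0.0012,0,0],[0,0.0012,0,0],[0,0,0,0]]]}}

```text
clock: 18.38
tcp_pos: [524.4, 17.4, 172.8]
ee_rot: [-1.122, 1.337, -1.336]
wrist_force: [0.8, -0.2, -3.5]
gripper_width: 53.7
```

Call:
{"api": "step_arm", "payload": {"commands": [[[0,0,0,0],[0,0.001,0,0],[0,0.001,0,0],[0,0,0,0],[0,0,0,0]]]}}

```text
clock: 18.8
tcp_pos: [524.6, 17.4, 171.1]
ee_rot: [-1.122, 1.337, -1.336]
wrist_force: [-0.0, 1.0, -3.5]
gripper_width: 53.5
```

Run:
```python
from h import *
plan([524.8,17.4,175],-100)
s=st();c=snap("wrist","w22");c["image"]=cv2.convertScaleAbs(c["image"],alpha=1.4)
ovc(c,s,(524.8,18.4),-10,(-1.35,0),195,190,315,275,6,"o22");crop(c,195,190,315,275,6,"w22c")
```

```text
tcp [524.56  17.41 171.05] xang -99.99 tilt [-2.e-04 -1.e-04 -1.e+00] F [-0.04  1.01 -3.52] w 53.48 t 18.8
shift tool [-0.     -0.0039  0.0002] roll 0.0001 (alt) -3.141 j6 1.6458409647567265
```

View pics/o22.png

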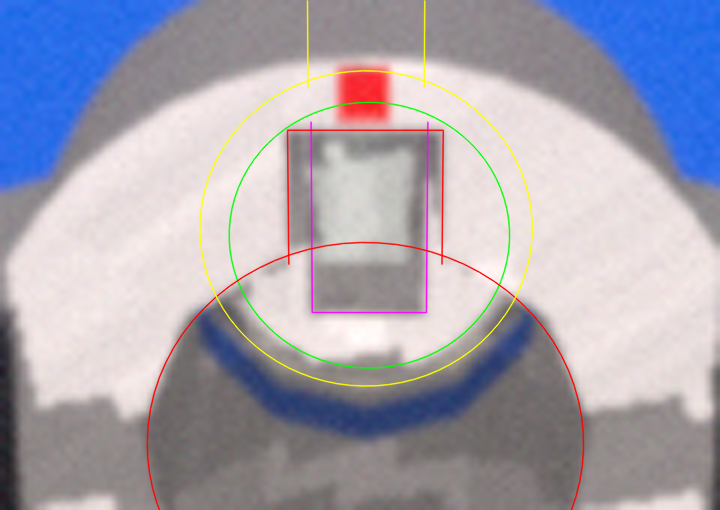

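View pics/w22c.png

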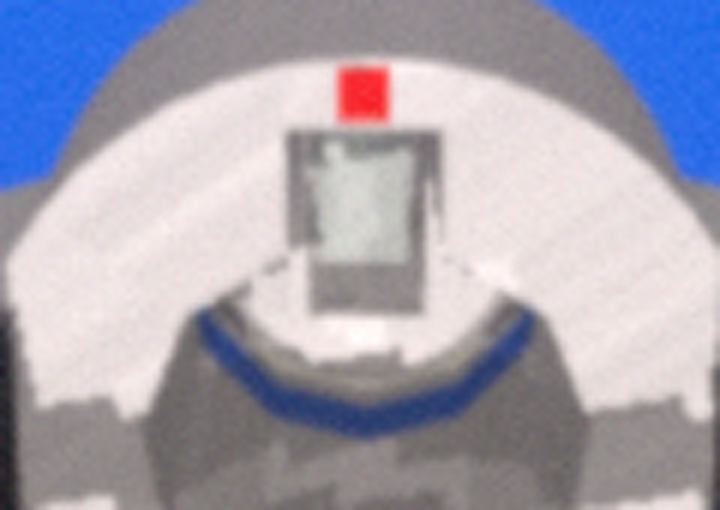

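Call:
{"api": "step_arm", "payload": {"commands": [[[0,0.001,0,0],[0,0.001,0,0],[0,0.001,0,0],[0,0.001,0,0],[0,0.001,0,0]]]}}

```text
clock: 19.27
tcp_pos: [524.6, 17.4, 166.0]
ee_rot: [-1.122, 1.337, -1.337]
wrist_force: [0.3, 0.6, -3.9]
gripper_width: 53.6
```

Call:
{"api": "step_arm", "payload": {"commands": [[[0,0.001,0,0],[0,0.001,0,0],[0,0.001,0,0],[0,0.001,0,0],[0,0.001,0,0]]]}}

```text
clock: 19.68
tcp_pos: [524.6, 17.4, 161.1]
ee_rot: [-1.122, 1.336, -1.337]
wrist_force: [-0.5, -0.8, -4.3]
gripper_width: 53.6
```

Run:
```python
from h import *
plan([524.8,17.4,130],-100)
c=snap("wrist","w23");c["image"]=cv2.convertScaleAbs(c["image"],alpha=1.4);crop(c,195,190,315,275,6,"w23c")
```

```text
tcp [524.61  17.37 161.05] xang -99.99 tilt [ 0.e+00 -1.e-04 -1.e+00] F [-0.48 -0.81 -4.33] w 53.63 t 19.6833
shift tool [-0.0001  0.0311  0.0002] roll 0.0001 (alt) -3.141 j6 1.6458475971723336
```

View pics/w23c.png

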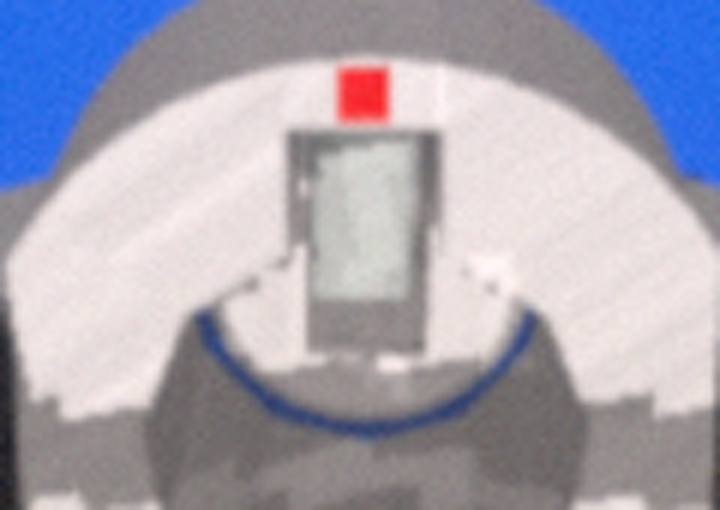

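Call:
{"api": "step_arm", "payload": {"commands": [[[0,0.0015,0,0],[0,0.0015,0,0],[0,0.0015,0,0],[0,0.0015,0,0],[0,0.0015,0,0]]]}}

```text
clock: 20.15
tcp_pos: [524.6, 17.4, 153.5]
ee_rot: [-1.122, 1.337, -1.337]
wrist_force: [-0.0, -0.3, -4.2]
gripper_width: 54.0
```

Call:
{"api": "step_arm", "payload": {"commands": [[[0,0.0015,0,0],[0,0.0015,0,0],[0,0.0015,0,0],[0,0.0015,0,0],[0,0.0015,0,0]]]}}

```text
clock: 20.57
tcp_pos: [524.6, 17.4, 146.0]
ee_rot: [-1.122, 1.336, -1.337]
wrist_force: [-0.6, 0.3, -3.5]
gripper_width: 53.7
```

Call:
{"api": "step_arm", "payload": {"commands": [[[0,0.0015,0,0],[0,0.0015,0,0],[0,0.0015,0,0],[0,0.0015,0,0],[0,0.0015,0,0]]]}}

```text
clock: 20.98
tcp_pos: [524.6, 17.4, 138.5]
ee_rot: [-1.122, 1.336, -1.337]
wrist_force: [0.3, -1.0, -4.0]
gripper_width: 54.1
```

Call:
{"api": "step_arm", "payload": {"commands": [[[0,0.001,0,0],[0,0.001,0,0],[0,0.001,0,0],[0,0.001,0,0],[0,0.001,0,0]]]}}

```text
clock: 21.4
tcp_pos: [524.6, 17.4, 133.6]
ee_rot: [-1.122, 1.336, -1.337]
wrist_force: [-0.7, 0.4, -3.9]
gripper_width: 53.7
```

Call:
{"api": "step_arm", "payload": {"commands": [[[0,0.001,0,0],[0,0.001,0,0],[0,0.001,0,0],[0,0.0005,0,0],[0,0,0,0]]]}}

```text
clock: 21.82
tcp_pos: [524.5, 17.4, 130.0]
ee_rot: [-1.122, 1.337, -1.337]
wrist_force: [-0.3, -0.2, -3.2]
gripper_width: 53.8
```

Call:
{"api": "step_arm", "payload": {"commands": [[[0,0.0005,0,0],[0,0.0005,0,0],[0,0.0005,0,0],[0,0.0005,0,0],[0,0,0,0]]]}}

```text
clock: 22.23
tcp_pos: [524.5, 17.4, 128.1]
ee_rot: [-1.122, 1.337, -1.337]
wrist_force: [-0.2, -0.2, -4.3]
gripper_width: 54.1
```

Call:
{"api": "step_arm", "payload": {"commands": [[[0,0.0005,0,0],[0,0.0005,0,0],[0,0.0005,0,0],[0,0.0005,0,0],[0,0,0,0]]]}}

```text
clock: 22.65
tcp_pos: [524.5, 17.4, 126.0]
ee_rot: [-1.122, 1.337, -1.337]
wrist_force: [0.6, -0.1, -4.1]
gripper_width: 53.5
```

Call:
{"api": "step_arm", "payload": {"commands": [[[0,0.0005,0,0],[0,0.0005,0,0],[0,0.0005,0,0],[0,0,0,0],[0,0,0,0]]]}}

```text
clock: 23.07
tcp_pos: [524.6, 17.4, 124.6]
ee_rot: [-1.122, 1.336, -1.337]
wrist_force: [-0.1, -0.3, -4.5]
gripper_width: 53.1
```

Call:
{"api": "step_arm", "payload": {"commands": [[[0,0.0005,0,0],[0,0.0005,0,0],[0,0.0005,0,0],[0,0,0,0],[0,0,0,0]]]}}

```text
clock: 23.48
tcp_pos: [524.6, 17.4, 123.1]
ee_rot: [-1.122, 1.337, -1.337]
wrist_force: [-0.4, 0.6, -4.7]
gripper_width: 54.0
```

Call:
{"api": "step_arm", "payload": {"commands": [[[0,0.0005,0,0],[0,0.0005,0,0],[0,0,0,0],[0,0,0,0],[0,0,0,0]]]}}

```text
clock: 23.9
tcp_pos: [524.7, 17.4, 122.2]
ee_rot: [-1.122, 1.336, -1.337]
wrist_force: [0.0, -0.6, -3.8]
gripper_width: 53.7
```

Call:
{"api": "step_arm", "payload": {"commands": [[[0,0.0005,0,0],[0,0.0005,0,0],[0,0,0,0],[0,0,0,0],[0,0,0,0]]]}}

```text
clock: 24.32
tcp_pos: [524.7, 17.4, 121.2]
ee_rot: [-1.121, 1.336, -1.337]
wrist_force: [-0.6, 0.2, -3.0]
gripper_width: 53.6
```

Call:
{"api": "step_arm", "payload": {"commands": [[[0,0.0005,0,0],[0,0.0005,0,0],[0,0,0,0],[0,0,0,0],[0,0,0,0]]]}}

```text
clock: 24.73
tcp_pos: [524.7, 17.4, 120.2]
ee_rot: [-1.121, 1.336, -1.337]
wrist_force: [-0.5, 0.3, -1.4]
gripper_width: 53.5
```

Call:
{"api": "step_arm", "payload": {"commands": [[[0,0.0005,0,0],[0,0.0005,0,0],[0,0.0005,0,0],[0,0,0,0],[0,0,0,0]]]}}

```text
clock: 25.15
tcp_pos: [524.7, 17.4, 118.8]
ee_rot: [-1.121, 1.336, -1.337]
wrist_force: [0.4, -0.8, 0.4]
gripper_width: 53.3
```

Call:
{"api": "step_arm", "payload": {"commands": [[[0,0.0005,0,0],[0,0.0005,0,0],[0,0.0005,0,0],[0,0,0,0],[0,0,0,0]]]}}

```text
clock: 25.57
tcp_pos: [524.7, 17.4, 117.3]
ee_rot: [-1.121, 1.336, -1.337]
wrist_force: [-0.7, 0.2, 1.2]
gripper_width: 53.6
```

Call:
{"api": "step_arm", "payload": {"commands": [[[0,0.0005,0,0],[0,0.0005,0,0],[0,0.0005,0,0],[0,0,0,0],[0,0,0,0]]]}}

```text
clock: 25.98
tcp_pos: [524.7, 17.4, 115.8]
ee_rot: [-1.121, 1.336, -1.337]
wrist_force: [-0.3, 0.3, 3.3]
gripper_width: 53.4
```

Call:
{"api": "step_arm", "payload": {"commands": [[[0,0.0005,0,0],[0,0.0005,0,0],[0,0.0005,0,0],[0,0,0,0],[0,0,0,0]]]}}

```text
clock: 26.4
tcp_pos: [524.7, 17.4, 114.3]
ee_rot: [-1.121, 1.336, -1.337]
wrist_force: [-1.2, 0.5, 5.3]
gripper_width: 53.9
```

Call:
{"api": "step_arm", "payload": {"commands": [[[0,0.0005,0,0],[0,0.0005,0,0],[0,0.0005,0,0],[0,0,0,0],[0,0,0,0]]]}}

```text
clock: 26.82
tcp_pos: [524.7, 17.4, 112.9]
ee_rot: [-1.121, 1.336, -1.337]
wrist_force: [-0.9, 0.7, 6.2]
gripper_width: 53.4
```

Call:
{"api": "step_arm", "payload": {"commands": [[[0,0.0005,0,0],[0,0.0005,0,0],[0,0.0005,0,0],[0,0,0,0],[0,0,0,0]]]}}

```text
clock: 27.23
tcp_pos: [524.7, 17.4, 111.6]
ee_rot: [-1.121, 1.336, -1.337]
wrist_force: [-2.0, 0.5, 7.0]
gripper_width: 53.7
```

Call:
{"api": "step_arm", "payload": {"commands": [[[0,0.0005,0,0],[0,0.0005,0,0],[0,0,0,0],[0,0,0,0],[0,0,0,0]]]}}

```text
clock: 27.65
tcp_pos: [524.7, 17.4, 110.7]
ee_rot: [-1.121, 1.336, -1.337]
wrist_force: [-1.2, -0.5, 6.9]
gripper_width: 53.8
```

Call:
{"api": "step_arm", "payload": {"commands": [[[0,0.0005,0,0],[0,0.0005,0,0],[0,0,0,0],[0,0,0,0],[0,0,0,0]]]}}

```text
clock: 28.07
tcp_pos: [524.8, 17.3, 109.7]
ee_rot: [-1.121, 1.336, -1.337]
wrist_force: [-0.6, 0.3, 7.1]
gripper_width: 53.8
```

Call:
{"api": "step_arm", "payload": {"commands": [[[0,0.0005,0,0],[0,0.0005,0,0],[0,0,0,0],[0,0,0,0],[0,0,0,0]]]}}

```text
clock: 28.48
tcp_pos: [524.8, 17.4, 108.7]
ee_rot: [-1.121, 1.336, -1.337]
wrist_force: [-1.3, -0.0, 7.0]
gripper_width: 53.5
```

Call:
{"api": "step_arm", "payload": {"commands": [[[0,0.0005,0,0],[0,0.0005,0,0],[0,0,0,0],[0,0,0,0],[0,0,0,0]]]}}

```text
clock: 28.9
tcp_pos: [524.7, 17.4, 107.7]
ee_rot: [-1.121, 1.336, -1.337]
wrist_force: [-1.9, 0.2, 6.6]
gripper_width: 53.7
```

Call:
{"api": "step_arm", "payload": {"commands": [[[0,0.0005,0,0],[0,0.0005,0,0],[0,0,0,0],[0,0,0,0],[0,0,0,0]]]}}

```text
clock: 29.32
tcp_pos: [524.7, 17.4, 106.8]
ee_rot: [-1.121, 1.336, -1.337]
wrist_force: [-2.1, 0.0, 8.8]
gripper_width: 53.9
```

Call:
{"api": "step_arm", "payload": {"commands": [[[0,0.0005,0,0],[0,0.0005,0,0],[0,0,0,0],[0,0,0,0],[0,0,0,0]]]}}

```text
clock: 29.73
tcp_pos: [524.8, 17.4, 106.0]
ee_rot: [-1.121, 1.336, -1.337]
wrist_force: [-1.9, 0.1, 8.8]
gripper_width: 53.8
```

Call:
{"api": "step_arm", "payload": {"commands": [[[0,0.0005,0,0],[0,0.0005,0,0],[0,0,0,0],[0,0,0,0],[0,0,0,0]]]}}

```text
clock: 30.15
tcp_pos: [524.7, 17.4, 105.1]
ee_rot: [-1.121, 1.336, -1.337]
wrist_force: [-2.3, -0.2, 9.8]
gripper_width: 53.7
```

Call:
{"api": "step_arm", "payload": {"commands": [[[0,0.0005,0,0],[0,0.0005,0,0],[0,0,0,0],[0,0,0,0],[0,0,0,0]]]}}

```text
clock: 30.57
tcp_pos: [524.7, 17.4, 104.2]
ee_rot: [-1.121, 1.336, -1.337]
wrist_force: [-2.0, -0.1, 10.8]
gripper_width: 53.6
```

Run:
```python
from h import *
plan([524.8,17.4,105],-100)
for k in range(3):
    c=snap("wrist","w24");print(st()["wrist_force"])
c["image"]=cv2.convertScaleAbs(c["image"],alpha=1.4);crop(c,195,190,315,275,6,"w24c")
P=pts(c);print("shaft/boss z hist")
c2=snap("scene","s24");crop(c2,215,150,335,240,6,"s24c")
```

```text
tcp [524.75  17.37 104.22] xang -99.99 tilt [ 7.e-04 -2.e-04 -1.e+00] F [-2.   -0.12 10.82] w 53.61 t 30.5667
shift tool [-0.     -0.0008  0.    ] roll 0.0002 (alt) -3.141 j6 1.645854831756931
[-2.02477254  0.24391887 11.00060398]
[-2.90535274  1.06117598 11.35650825]
[-2.44729769 -0.20202968 10.06871592]
shaft/boss z hist
```

View pics/w24c.png

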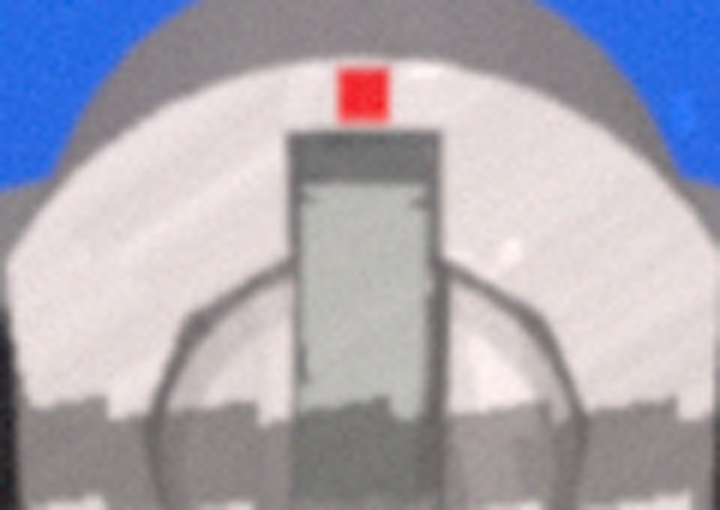

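View pics/s24c.png

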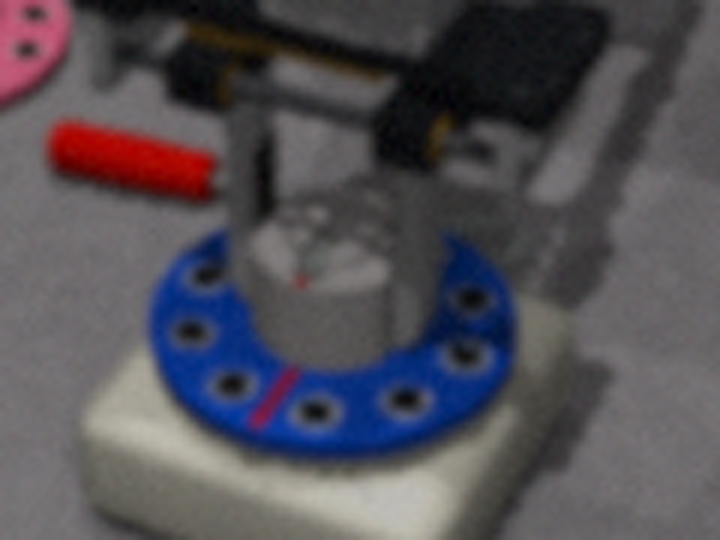

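Run:
```python
from h import *
c=load("w24");P=pts(c);s=st()
def z(u,v,r=2): return np.round(np.median(P[v-r:v+r+1,u-r:u+r+1,2]),1)
f=lambda x,y:(int(195+x/6),int(190+y/6))
for n,p in dict(bossL=(120,330),bossR=(620,330),shL=(250,370),shR=(490,370),key=(365,300)).items(): print(n,z(*f(*p)))
```

```text
bossL 116.7
bossR 116.7
shL 120.6
shR 120.8
key 116.6
```

Call:
{"api": "step_arm", "payload": {"commands": [[[0,-0.001,0,0],[0,-0.001,0,0],[0,-0.001,0,0],[0,-0.001,0,0],[0,-0.001,0,0]]]}}

```text
clock: 31.18
tcp_pos: [524.7, 17.4, 108.7]
ee_rot: [-1.121, 1.336, -1.337]
wrist_force: [-0.5, -0.5, 5.6]
gripper_width: 53.9
```

Call:
{"api": "step_arm", "payload": {"commands": [[[0,-0.001,0,0],[0,-0.001,0,0],[0,-0.001,0,0],[0,-0.001,0,0],[0,0,0,0]]]}}

```text
clock: 31.6
tcp_pos: [524.7, 17.4, 112.2]
ee_rot: [-1.121, 1.336, -1.337]
wrist_force: [-0.2, -0.4, 3.0]
gripper_width: 53.7
```

Call:
{"api": "step_arm", "payload": {"commands": [[[0,-0.0005,0,0],[0,-0.0005,0,0],[0,0,0,0],[0,0,0,0],[0,0,0,0]]]}}

```text
clock: 32.02
tcp_pos: [524.7, 17.4, 113.1]
ee_rot: [-1.121, 1.336, -1.337]
wrist_force: [-0.1, -0.6, 3.1]
gripper_width: 53.8
```

Call:
{"api": "step_arm", "payload": {"commands": [[[0,-0.0005,0,0],[0,-0.0005,0,0],[0,-0.0005,0,0],[0,-0.0005,0,0],[0,0,0,0]]]}}

```text
clock: 32.43
tcp_pos: [524.7, 17.4, 115.1]
ee_rot: [-1.122, 1.336, -1.337]
wrist_force: [1.1, -0.6, 0.4]
gripper_width: 53.7
```

Call:
{"api": "step_arm", "payload": {"commands": [[[0,0,0,0],[0,0,0,0],[0,0,0,0],[0,0,0,0],[0,0,0,0]]], "hand": 0.85}}

```text
clock: 32.85
tcp_pos: [524.4, 17.4, 115.0]
ee_rot: [-1.122, 1.337, -1.336]
wrist_force: [0.8, -0.3, -0.3]
gripper_width: 79.5
```

Run:
```python
from h import *
plan([524.8,17.4,105],-100)
c=snap("wrist","w25")
P=pts(c)
def z(u,v,r=2): return np.round(np.median(P[v-r:v+r+1,u-r:u+r+1,2]),1)
f=lambda x,y:(int(195+x/6),int(190+y/6))
for n,p in dict(bossL=(120,330),bossR=(620,330),shL=(250,370),shR=(490,370),key=(365,300)).items(): print(n,z(*f(*p)))
```

```text
tcp [524.43  17.38 115.05] xang -99.99 tilt [-4.e-04 -1.e-04 -1.e+00] F [ 0.77 -0.31 -0.29] w 79.47 t 32.85
shift tool [-0.0001  0.01    0.0004] roll 0.0001 (alt) -3.141 j6 1.6458464118079101
bossL 127.6
bossR 127.5
shL 131.8
shR 131.6
key 127.4
```

View pics/w25.png

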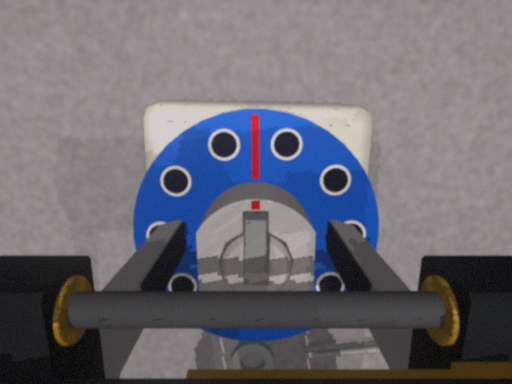

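Call:
{"api": "step_arm", "payload": {"commands": [[[0,-0.005,0,0],[0,-0.015,0,0],[0,-0.02,0,0],[0,-0.03,0,0],[0,-0.03,0,0]]]}}

```text
clock: 33.32
tcp_pos: [523.9, 17.5, 216.0]
ee_rot: [-1.123, 1.338, -1.336]
wrist_force: [0.8, -0.8, -0.0]
gripper_width: 79.8
```

Call:
{"api": "step_arm", "payload": {"commands": [[[0,-0.01,-0.01,0],[0,0,-0.005,0],[0,0,0,0],[0,0,0,0],[0,0,0,0]]]}}

```text
clock: 33.73
tcp_pos: [508.6, 20.1, 223.4]
ee_rot: [-1.124, 1.339, -1.335]
wrist_force: [-0.2, 0.1, -0.1]
gripper_width: 80.1
```

Run:
```python
from h import *
s=st();plan([524.8,17.4,105],-100)
c=snap("wrist","w26");P=pts(c);crop(c,150,80,360,237,3,"w26c")
A=-np.radians(10)
d=P[...,:2]-np.array([524.8,18.4]);x=d[...,0]*np.cos(A)+d[...,1]*np.sin(A);y=-d[...,0]*np.sin(A)+d[...,1]*np.cos(A);r=np.hypot(x,y);Z=P[...,2]
m=lambda k:(round(float(np.median(Z[k])),2),int(k.sum()))
print("shaft",m((r<12)&(abs(y)>8)&(Z>100)),"bossL",m((r>20)&(r<25)&(y>17)&(Z>110)),"bossR",m((r>20)&(r<25)&(y<-17)&(Z>110)),"key",m((x>2)&(x<15)&(abs(y)<3)&(Z>100)))
for a in(0,60,120,180,240,300):
    t=np.degrees(np.arctan2(y,x))%360;k=(r>40)&(r<66)&(abs((t-a+180)%360-180)<25)&(Z>70);print(a,m(k))
c=snap("top","t26");crop(c,110,100,380,310,3,"t26c")
```

```text
tcp [508.64  20.1  223.39] xang -99.99 tilt [-3.3e-03  2.0e-04 -1.0e+00] F [-0.18  0.09 -0.08] w 80.06 t 33.7333
shift tool [-0.0002  0.1183  0.0168] roll 0.0001 (alt) -3.141 j6 1.6480769903107668
shaft (324.46, 635) bossL (315.11, 1310) bossR (315.45, 1554) key (315.55, 1629)
0 (90.52, 2552)
60 (316.38, 10046)
120 (256.61, 7124)
180 (90.01, 1228)
240 (252.38, 6666)
300 (316.75, 10239)
```

View pics/w26c.png

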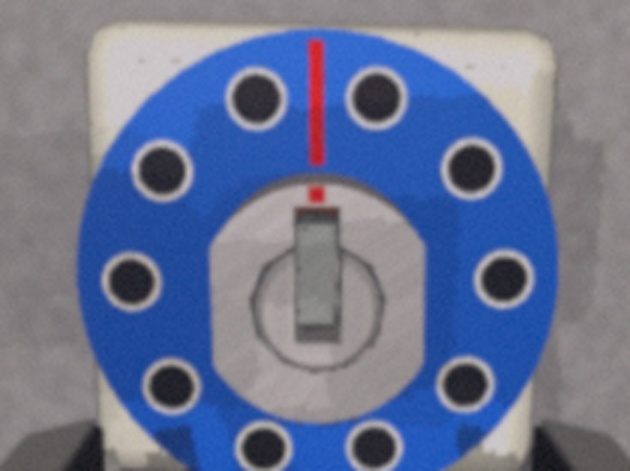

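View pics/t26c.png

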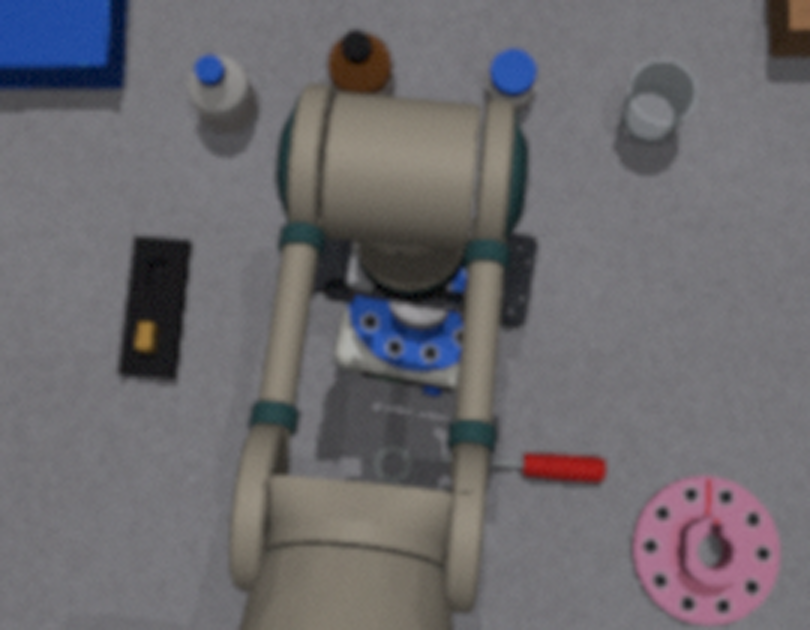

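Run:
```python
from h import *
c=snap("wrist","w27");P=pts(c)
A=-np.radians(10)
d=P[...,:2]-np.array([524.8,18.4]);x=d[...,0]*np.cos(A)+d[...,1]*np.sin(A);y=-d[...,0]*np.sin(A)+d[...,1]*np.cos(A);r=np.hypot(x,y);Z=np.where(P[...,2]<150,P[...,2],0)
m=lambda k:(round(float(np.median(Z[k])),2),int(k.sum())) if k.any() else None
print("shaft",m((r<12)&(abs(y)>8)&(Z>100)),"bossL",m((r>20)&(r<25)&(y>17)&(Z>110)),"bossR",m((r>20)&(r<25)&(y<-17)&(Z>110)),"key",m((x>2)&(x<15)&(abs(y)<3)&(Z>100)))
t=np.degrees(np.arctan2(y,x))%360
for a in(0,60,120,180,240,300): print(a,m((r>40)&(r<66)&(abs((t-a+180)%360-180)<25)&(Z>80)))
print(st()["wrist_force"],st()["dq"])
```

```text
shaft (131.61, 173) bossL (127.74, 262) bossR (127.6, 268) key (127.65, 136)
0 (90.02, 1766)
60 (89.88, 1652)
120 (89.91, 1430)
180 (90.01, 1218)
240 (89.78, 1444)
300 (89.8, 1661)
[ 0.3381585  -0.10847212  0.46385293] [-2.23027789e-04 -2.74174598e-03 -8.89209290e-03 -9.96197437e-05
  2.83570958e-03 -3.52079710e-04]
```

Every check passes. The plate is level to about 0.2 mm, the shaft end stands 3.9 mm above the boss (home is 4.0 mm), and the key top is 4 mm below the shaft end. I'm handing the job in.

```bash
python3 -c "
from cell import ticket;print(ticket.close_job())"
```

```text
the job is handed in; nothing more can be done
None
```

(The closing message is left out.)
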